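# Stack the sugar loaves on the lift table and crank it up to the landing

### The arm

A 6-joint arm with a two-finger parallel gripper is mounted at the origin on the work surface. World frame = base frame: x ahead of the robot, y to its left, z up, the work surface at z = 0. Lengths are in m, angles in rad, forces in N, time in s.
With the tool pointing down it reaches from about 0.3 to 0.875 m from the base axis. Payload 6.4 kg.
Tool frame: the origin (TCP) lies on the centre line of the jaws, within the pads' length; the fingertips stand 17 mm ahead of it and the grasp point (between the pads) lies 2 mm behind it; z points along the fingers, x is the direction in which the jaws open and shut, and the axes are right-handed (so a half turn about z gives the same grasp; the last joint's range is limited). The gripper opens to 85 mm and grips with 20 to 120 N. Pads are 22 mm wide; open, the fingers measure 114 mm over their backs; the gripper's body (76 mm by 85 mm) begins 54 mm behind the grasp point. The pads swing forward as they close: fully open they stand 13 mm farther back than shut.
Start: joints at [0.958, 0.181, 1.607, -0, 1.354, -0.206], TCP at [0.228, 0.528, 0.248] pointing down, gripper open.
Joint ranges: [-2.99, 2.99], [-0.89, 2.07], [0.3, 2.58], [-1.14, 4.28], [0, 2.63], [-3.12, 3.12]. Speed limits (rad/s): [2.57, 2.57, 3.01, 3.14, 3.14, 3.14].

### API

Orientations are given as a unit quaternion [w, x, y, z].
In Python, from bench import ctrl gives the robot as it stands.
- The arm moves only by the tool servo_tool, never from a script. Its argument "increments" is text: rows parted by semicolons, each of 5 numbers parted by spaces: the shift along the tool's x, y, z in cm, then the turn about the tool's z in rad, then the opening, from 0 (shut) to 1 (fully open). In form: dx dy dz yaw gripper; .... A call has 1 to 10 rows; each row shifts and turns the commanded pose from where the row before left it, along the tool's axes as they then stand; what a row does not reach is not made up. A row lasts 1/8 s, in which the tool goes at most 62.5 mm and 10.7 degrees, less where a joint would pass 70% of its speed; a pose out of reach is approached as far as the arm can. A call is refused whole if a number of a shift passes 6.25 or a number of a turn 0.188, either way. A call with a gripper value outside its range is refused whole. The fingers move at their own pace and stop on an object; the grip force is fixed at half the most. Time passes only in rows, so rows that do not move let the fingers close. It gives the time, the measured TCP pose, the force and the opening at its end, in the units of the state.
- ctrl.get_obs(): the state, without advancing time (a new reading comes with each control period).
- ctrl.camera(name): name is "scene" or "top" or "wrist"; returns (picture, depth): 420x560x3 uint8, red, green, blue; 420x560 float32, m along the optical axis (not along the pixel's ray), 0 where there is no reading.
- ctrl.camera_params(name): a dict with "mtx" (3x3 intrinsics, pixels), "position" and "attitude" of the camera in the world; the wrist camera has in their place "tool_from_camera" (4x4, takes a point from camera to tool coordinates, whose origin is the TCP and whose axes are the tool frame's). Camera axes: x right, y down, z forward; pixel columns grow to the right and rows downward; lengths in m; the calibration is good to about 2 mm. A picture is of the moment at which its call begins: read the wrist's pose just before it. camera_params takes no time and is no camera call.
- ctrl.hand_in(): hands the job in, once; it reports no verdict.
The state is a dict: "time_s": time; "q": joint angles; "dq": joint speeds; "joint_efforts": joint torques, N m; "eef_pos": TCP position; "eef_rot": TCP orientation; "wrist_force": force on the tool from outside, world axes, zero at the start; "torque": the same for the moment, N m; "opening": opening from 0.0 (shut) to 1.0 (fully open).
Only numpy, scipy, OpenCV 4.12 (cv2) and the standard library are available. Lean on these libraries where they do the work, as an engineer would, in place of code of your own. Each camera call takes 0.05 s, during which the arm holds its last target.

### The job

Clear the rubber bung off the yellow lift table into the parts tray. With the table still right down, stack all the sugar loaves in one block in the middle of the deck: two to a layer, close side by side (a few millimetres apart at most) with ends in line, one broad face down beside one upside down, each layer square across the full layer below, an odd loaf alone on top. Then crank the table up until its deck is level with the landing shelf, the stack still standing; leave the bottle, pot and jug alone.

Things in the scene. Friction and masses are not known exactly. Their poses are not given: they have to be found in the camera images.
- loaf1: a brown moulded brewing-sugar loaf, about 110 g: a straight bar 68 mm long (its own x axis), of tapered section: 40 mm wide on its broad face, 28 mm on its narrow face, 34 mm high, end faces square. Origin in the middle of the loaf (17 mm from either face). Its z axis points from the broad face to the narrow one: z up means broad face down, z down means it lies upside down. None when this loaf is absent. Starts flat on the wooden board, broad face down.
- loaf2: a loaf just like loaf1; starts on the board, broad face down.
- loaf3: a loaf just like loaf1; starts on the board, broad face down.
- loaf4: a loaf just like loaf1; starts on the board, upside down, broad face up.
- loaf5: a loaf just like loaf1; starts on the board, upside down, broad face up.
- loaf6: a loaf just like loaf1; starts on the board, upside down, broad face up.
- deck_top (a point): centre of the top face of the yellow scissor lift table's deck, a level plate 200 x 200 mm (its own axes, x towards the landing, z up) with a toe lip 10 mm high and 5 mm thick along three edges, open to the landing; it rides up and down with the deck. Top 62 mm above the bench when fully down.
- deck (a joint): height of the deck above its lowest position, m: 0 fully down (as it starts) to 0.075 fully up. Driven only by the crank, 15 mm per full turn; it stays where it is left.
- crank (a joint): angle of the crank on the vertical square shaft end of the lift's gearbox, rad, 0 at the start (deck down); grows as the crank turns clockwise seen from above, which raises the deck; lower stop at 0, upper stop at 31.4 (5 turns). Stiff: about 3 N at the handle, and it does not run back.
- grip_mid (a point): point on the upright black handle of the crank, 22 mm below the handle's top: a cylinder 26 mm across and 62 mm tall that revolves freely on its pin, on an arm of 60 mm radius (crank sweeps a level circle). Point is 131 mm above the bench; crank arm's top is 88 mm above it. Only the position is meaningful.
- crank_axis (a point): point on the crank's vertical turning axis, at the same height as grip_mid; it stands 240 mm from the middle of the deck along the lift's own y.
- landing_top (a point): centre of the top face of the fixed stainless landing shelf just beyond the deck, 170 mm along x by 210 mm along y, its own z up. Its height differs from start to start (107 to 125 mm above the bench). Near edge some 13 to 21 mm beyond the deck.
- board: fixed wooden board, 240 x 260 x 18 mm, on which the loaves lie; origin under its centre, on the bench.
- bung: black rubber carboy bung, a tapered disc 36 mm high, 50 mm across at its foot and 58 mm at its top, about 90 g, standing upright on the deck at the start; origin at the centre of its underside, z up.
- tray: fixed open aluminium parts tray, 170 mm (x) by 140 mm (y) outside, walls 34 mm high and 4 mm thick, floor 4 mm thick; origin under its centre, on the bench.
- bottle: bystander: brown glass bottle, 60 mm across, 220 mm tall, standing; origin under its centre.
- pot: bystander: small steel pot, 110 mm across, 75 mm high, standing on the landing; origin under its centre.
- jug: bystander: steel measuring jug with a side handle, 84 mm across, 110 mm high, standing beyond the board; origin under its centre.

How it is judged:
By the outcome, as a careful person would: the job done as asked, in the order asked, and still so for the second after the job is handed in, with the robot touching nothing.
Of loaf1, loaf2, loaf3 only 2 to 3 are there at a start; the rules pass over those that are not, and their reading is None.
Of loaf4, loaf5, loaf6 only 2 to 3 are there at a start; the rules pass over those that are not, and their reading is None.
At some moment in a run one of loaf1, loaf2, loaf3, loaf4, loaf5, loaf6, bung may be knocked a few centimetres aside while the robot is not near it.
Once in a run the grip may slacken for a moment while it holds something.
It also fails if it takes over 210 s, if anything falls off the work surface, if the arm or the gripper's body presses on something with over 40 N, if the wrist force passes 120 N, or if a joint passes its speed limit or range.

## Working session

There is one attempt and no reset: what is moved stays moved. The work goes in short steps, Python scripts to look and compute and a tool call to move; the robot and the scene stay as the last step left them, time stands still between calls to the robot, and variables do not carry over. Pictures are saved under pics/ and viewed, and the job is handed in when it is done.

Besides the shell and the picture viewer there is one more tool, called after "Request:" by a JSON object that holds its "op" and its "data", one argument or row to a line. servo_tool: Moves the arm, as the interface text tells. Its arguments: {"type":"object","properties":{"increments":{"type":"string"}},"required":["increments"]}

```bash
ls; mkdir -p pics; cat > h.py <<'E'
import numpy as np, cv2, pickle
from bench import ctrl
from scipy.spatial.transform import Rotation as R
def Rq(q): return R.from_quat([q[1],q[2],q[3],q[0]]).as_matrix()
def cam(name):
    o=ctrl.get_obs(); p=ctrl.camera_params(name); im,d=ctrl.camera(name)
    K=np.array(p['mtx'])
    T=np.eye(4)
    if name=='wrist':
        W=np.eye(4);W[:3,:3]=Rq(o['eef_rot']);W[:3,3]=o['eef_pos'];T=W@np.array(p['tool_from_camera'])
    else:
        a=np.array(p['attitude']); T[:3,:3]=a if a.shape==(3,3) else Rq(a); T[:3,3]=p['position']
    return im,d,K,T
def pts(d,K,T):
    v,u=np.mgrid[:d.shape[0],:d.shape[1]]
    c=np.stack([(u-K[0,2])/K[0,0]*d,(v-K[1,2])/K[1,1]*d,d],-1)
    P=c@T[:3,:3].T+T[:3,3]; P[d<=0]=np.nan
    return P
def plane(uv,z,K,T):
    r=T[:3,:3]@np.array([(uv[0]-K[0,2])/K[0,0],(uv[1]-K[1,2])/K[1,1],1]); s=(z-T[2,3])/r[2]
    return T[:3,3]+s*r
def save(n,im): cv2.imwrite('pics/'+n+'.png',im[:,:,::-1])
E
python3 - <<'E'
from h import *
print(ctrl.get_obs())
for n in ('scene','top','wrist'):
    print(n,ctrl.camera_params(n)); im,d,K,T=cam(n); save(n+'0',im); np.savez('pics/%s0.npz'%n,im=im,d=d,K=K,T=T)
E
```

```text
pics
{'time_s': 0.0, 'q': array([ 9.57725153e-01,  1.81517432e-01,  1.60798193e+00,  6.09574915e-06,
        1.35377413e+00, -2.06281419e-01]), 'dq': array([-0.00033643, -0.00039435,  0.00039542,  0.00028175,  0.00183218,
       -0.0007122 ]), 'joint_efforts': array([-2.16596400e-04, -4.44873726e+01, -3.51337945e+01, -2.66752431e-04,
        9.31910996e-03, -1.93833472e-06]), 'eef_pos': array([0.22718411, 0.52767066, 0.24740999]), 'eef_rot': array([ 3.05618095e-04,  8.35363191e-01,  5.49697766e-01, -7.82884605e-04]), 'wrist_force': array([ 0.06449786, -0.60431311,  0.09058583]), 'torque': array([-0.05284812, -0.0339681 , -0.021233  ]), 'opening': 0.9968627938103781}
scene {'mtx': array([[445.05446827,   0.        , 279.64339947],
       [  0.        , 445.05446827, 204.14731708],
       [  0.        ,   0.        ,   1.        ]]), 'position': array([1.15202436, 0.17490207, 1.03531456]), 'attitude': array([-0.17443498,  0.57506276,  0.76672261, -0.22585772])}
top {'mtx': array([[456.88834651,   0.        , 283.01869592],
       [  0.        , 456.88834651, 204.27537109],
       [  0.        ,   0.        ,   1.        ]]), 'position': array([0.37490763, 0.02118766, 1.22586023]), 'attitude': array([-0.07005815,  0.71146945, -0.69630088,  0.06378214])}
wrist {'mtx': array([[290.86897618,   0.        , 279.799819  ],
       [  0.        , 290.86897618, 210.76743272],
       [  0.        ,   0.        ,   1.        ]]), 'tool_from_camera': array([[ 9.99999852e-01, -4.49703685e-04, -3.06032685e-04,
        -9.73275826e-04],
       [ 5.17079362e-04,  9.60539099e-01,  2.78144517e-01,
        -7.08815272e-02],
       [ 1.68873745e-04, -2.78144634e-01,  9.60539189e-01,
        -1.25620224e-01],
       [ 0.00000000e+00,  0.00000000e+00,  0.00000000e+00,
         1.00000000e+00]])}
```

View pics/top0.png

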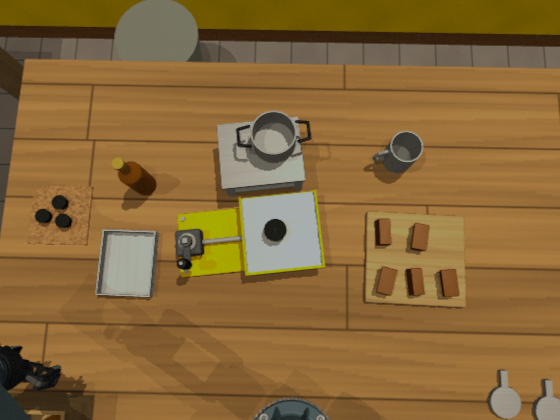

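View pics/scene0.png

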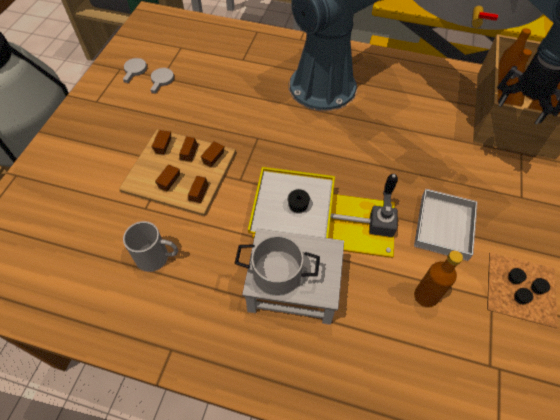

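View pics/wrist0.png

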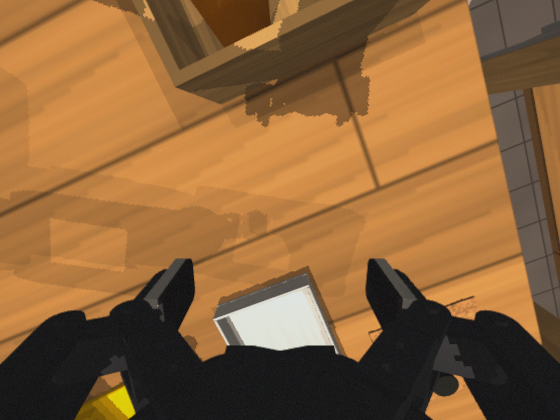

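```bash
python3 - <<'E'
from h import *
f=np.load('pics/top0.npz');im,d,K,T=f['im'],f['d'],f['K'],f['T']
P=pts(d,K,T)
cv2.imwrite('pics/top_b.png',cv2.resize(im[200:315,355:475,::-1],None,fx=6,fy=5,interpolation=cv2.INTER_CUBIC))
cv2.imwrite('pics/top_l.png',cv2.resize(im[105:305,165:335,::-1],None,fx=4,fy=3,interpolation=cv2.INTER_CUBIC))
for n,(u,v) in dict(bung=(275,230),l1=(384,232),l2=(420,237),l3=(386,281),l4=(416,282),l5=(449,283),deck=(300,250),deck2=(250,250),deck3=(300,205),board=(400,260),landing=(235,180),land2=(293,180),tray=(127,263),handle=(184,264),gear=(188,242),bottle=(119,164),mug=(403,152),bench=(340,300)).items():
    print(n,np.round(P[v-1:v+2,u-1:u+2].reshape(-1,3).mean(0),4),P[v-1:v+2,u-1:u+2,2].std().round(4))
# yellow lip / deck mask
hsv=cv2.cvtColor(im,cv2.COLOR_RGB2HSV)
m=((hsv[...,0]<14)&(hsv[...,1]>120)&(hsv[...,2]>30)).astype(np.uint8)
m2=np.zeros_like(m);m2[205:310,365:468]=1
z=P[...,2]
m=((z>0.043)&(z<.06)).astype(np.uint8)*m2
c,_=cv2.findContours(m,cv2.RETR_EXTERNAL,cv2.CHAIN_APPROX_NONE)
for k in c:
    if cv2.contourArea(k)<50: continue
    w=np.array([plane(q,0.052,K,T)[:2] for q in k[:,0]],np.float32)
    r=cv2.minAreaRect(w); print('loaf',np.round(r[0],4),np.round(r[1],4),round(r[2],1))
E
```

```text
bung [0.5254 0.0521 0.0998] 0.0026
l1 [ 0.5324 -0.2279  0.0531] 0.0012
l2 [ 0.5214 -0.32    0.0536] 0.0027
l3 [ 0.4078 -0.2305  0.0535] 0.0027
l4 [ 0.4069 -0.3062  0.0527] 0.002
l5 [ 0.4063 -0.3893  0.0528] 0.0016
deck [ 0.4804 -0.0117  0.0633] 0.0022
deck2 [0.4777 0.1154 0.0631] 0.002
deck3 [ 0.5967 -0.0099  0.0641] 0.0019
board [ 0.4639 -0.2756  0.019 ] 0.003
landing [nan nan nan] nan
land2 [0.6496 0.0099 0.1175] 0.0028
tray [0.4412 0.4459 0.0062] 0.0026
handle [0.4337 0.261  0.1539] 0.002
gear [0.4913 0.2673 0.0965] 0.0051
bottle [0.6536 0.4091 0.2205] 0.0017
mug [ 0.7637 -0.2951  0.0053] 0.0018
bench [ 0.3574 -0.1204  0.0007] 0.0029
loaf [ 0.4073 -0.3917] [0.0677 0.0401] 5.4
loaf [ 0.4089 -0.3088] [0.0677 0.0322] 6.2
loaf [ 0.4083 -0.2326] [0.0389 0.068 ] 75.8
loaf [ 0.5227 -0.3212] [0.0393 0.0688] 80.2
loaf [ 0.5341 -0.2282] [0.031  0.0659] 89.0
```

View pics/top_b.png

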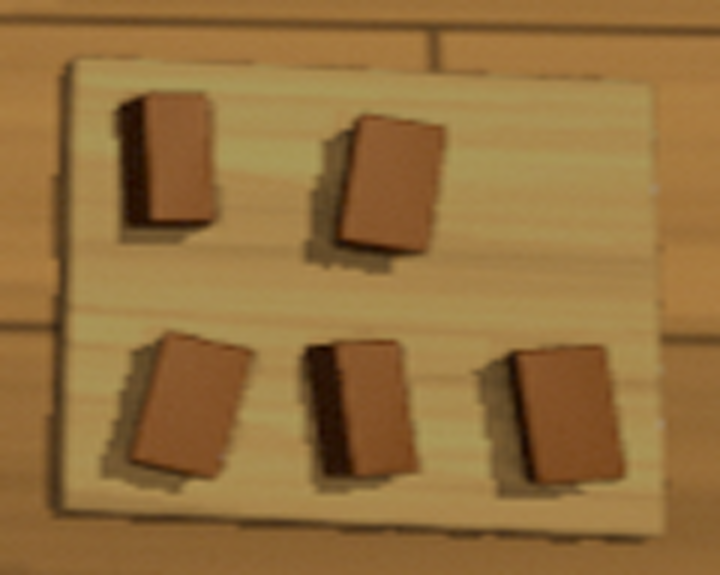

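View pics/top_l.png

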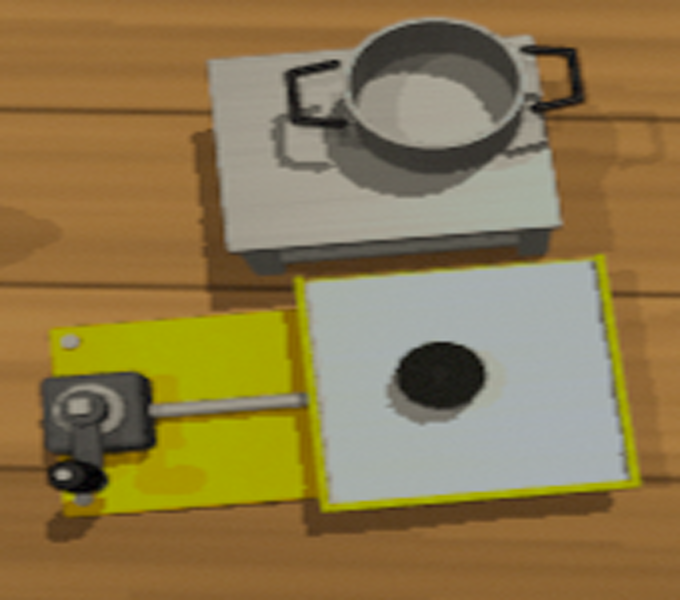

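```bash
cat >> h.py <<'E'
def go(x,y,z,psi=None):
    o=ctrl.get_obs(); M=Rq(o['eef_rot']); dv=M.T@(np.array([x,y,z])-o['eef_pos'])*100
    p=np.arctan2(M[1,0],M[0,0])
    s='t=%.2f shift cm %s psi now %.3f'%(o['time_s'],np.round(dv,2),p)
    if psi is not None:
        dy=-((psi-p+np.pi)%(2*np.pi)-np.pi); s+=' yaw(tool) %.3f'%dy
    s+=' q1 %.2f q6 %.2f z-tilt %s open %.3f F %s'%(o['q'][0],o['q'][5],np.round(M[:2,2],4),o['opening'],np.round(o['wrist_force'],1))
    print(s)
def rect(mask,z,K,T,off=(0,0)):
    c,_=cv2.findContours(mask.astype(np.uint8),cv2.RETR_EXTERNAL,cv2.CHAIN_APPROX_NONE)
    k=max(c,key=cv2.contourArea)
    w=np.array([plane(q+np.array(off),z,K,T)[:2] for q in k[:,0]],np.float32)
    return cv2.minAreaRect(w),w
E
python3 - <<'E'
from h import *
f=np.load('pics/top0.npz');im,d,K,T=f['im'],f['d'],f['K'],f['T']
P=pts(d,K,T);z=P[...,2]
hsv=cv2.cvtColor(im,cv2.COLOR_RGB2HSV)
def reg(u0,v0,u1,v1):
    m=np.zeros(im.shape[:2],bool);m[v0:v1,u0:u1]=1;return m
# deck: exclude wood = anything with z>0.05 in region
m=reg(232,186,330,280)&(z>0.05)&(z<.085)
r,w=rect(m,0.068,K,T);print('deck',r)
m=reg(232,186,330,280)&(hsv[...,1]<60)&(hsv[...,2]>120)&(z<.08)
r,w=rect(m,0.062,K,T);print('deck white',r)
m=reg(215,110,310,195)&(z>0.1)&(z<.13)
r,w=rect(m,0.117,K,T);print('landing',r, np.median(z[m]))
m=reg(90,220,162,305)&(z>0.02)&(z<.05)
r,w=rect(m,0.034,K,T);print('tray',r)
m=reg(255,210,295,245)&(z>0.085)
r,w=rect(m,0.098,K,T);print('bung',r,w.mean(0))
m=reg(170,250,200,275)&(z>0.14)&(z<.165)
r,w=rect(m,0.153,K,T);print('handle',r,w.mean(0))
m=reg(355,200,475,315)&(z>.012)&(z<.03)
r,w=rect(m,0.018,K,T);print('board',r)
f=np.load('pics/scene0.npz');im,d,K,T=f['im'],f['d'],f['K'],f['T']
P=pts(d,K,T);z=P[...,2];v,u=np.mgrid[:420,:560]
X,Y=P[...,0],P[...,1]
for n,m in dict(handle=(abs(X-.434)<.04)&(abs(Y-.26)<.03)&(z>.13)&(z<.17),deck=(abs(X-.52)<.13)&(abs(Y-.05)<.13)&(z>.05)&(z<.08),land=(abs(X-.7)<.13)&(abs(Y-.05)<.13)&(z>.1)&(z<.13)).items():
    Q=P[m];print(n,len(Q),np.round(np.median(Q,0),4),cv2.minAreaRect(Q[:,:2].astype(np.float32)))
E
```

```text
deck ((0.5249587893486023, 0.036790259182453156), (0.2002831995487213, 0.20078642666339874), 7.2211408615112305)
deck white ((0.5276837348937988, 0.038291946053504944), (0.18901105225086212, 0.18865852057933807), 7.210944652557373)
landing ((0.719801127910614, 0.09309305250644684), (0.1714838743209839, 0.2095051407814026), 7.173455238342285) 0.11702135318124562
tray ((0.4413139522075653, 0.43685856461524963), (0.14543764293193817, 0.16992169618606567), 89.01110076904297)
bung ((0.5257666707038879, 0.05218876153230667), (0.0551217719912529, 0.05477074533700943), 1.209618330001831) [0.5262338  0.05158584]
handle ((0.43510547280311584, 0.26505494117736816), (0.025034062564373016, 0.02590363658964634), 15.291891098022461) [0.43502003 0.2649075 ]
board ((0.46975547075271606, -0.3157450556755066), (0.25997063517570496, 0.2392663061618805), 88.18697357177734)
handle 115 [0.445  0.2667 0.1473] ((0.44204404950141907, 0.2672453820705414), (0.024810723960399628, 0.02429775521159172), 46.578758239746094)
deck 4412 [0.5317 0.0303 0.0609] ((0.5270957946777344, 0.036757759749889374), (0.2037913203239441, 0.20033398270606995), 7.323364734649658)
land 4308 [0.7362 0.1025 0.1149] ((0.7248306274414062, 0.08933985978364944), (0.17209944128990173, 0.20208238065242767), 7.181151390075684)
```

```bash
python3 -c "
from h import *
go(.526,.052,.15);go(.526,.052,.086)"
```

```text
t=0.15 shift cm [-31.86  46.26   9.79] psi now 1.164 q1 0.96 q6 -0.21 z-tilt [-0.0008 -0.0011] open 1.001 F [0.3 0.  0.4]
t=0.15 shift cm [-31.85  46.26  16.19] psi now 1.164 q1 0.96 q6 -0.21 z-tilt [-0.0008 -0.0011] open 1.001 F [0.3 0.  0.4]
```

Request:
{"op": "servo_tool", "data": {
  "increments": "-3.19 4.63 0 0 1;-3.19 4.63 0 0 1;-3.19 4.63 0 0 1;-3.19 4.63 0 0 1;-3.19 4.63 0 0 1;-3.19 4.63 0 0 1;-3.19 4.63 0 0 1;-3.19 4.63 0 0 1;-3.19 4.63 2 0 1;-3.19 4.63 3 0 1"
}}

```text
time_s: 1.4
eef_pos: [0.5275, 0.051, 0.1993]
eef_rot: [0.001, 0.835, 0.55, 0.001]
wrist_force: [0.9, -0.1, 0.4]
opening: 1.0
```

Request:
{"op": "servo_tool", "data": {
  "increments": "0 0 0 0 1;0 0 0 0 1"
}}

```text
time_s: 1.65
eef_pos: [0.5256, 0.0529, 0.1985]
eef_rot: [-0.001, 0.836, 0.549, -0.0]
wrist_force: [-0.1, -0.3, 1.7]
opening: 1.003
```

```bash
python3 -c "
from h import *
go(.526,.052,.086,1.164)
im,d,K,T=cam('wrist');save('w1',im);np.savez('pics/w1.npz',im=im,d=d,K=K,T=T)"
```

```text
t=1.65 shift cm [-0.07  0.09 11.25] psi now 1.163 yaw(tool) -0.001 q1 -0.12 q6 -1.29 z-tilt [-0.0012  0.0005] open 1.003 F [-0.1 -0.3  1.7]
```

View pics/w1.png

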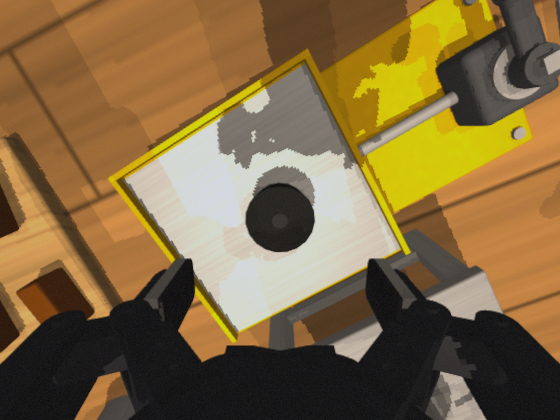

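```bash
python3 - <<'E'
from h import *
f=np.load('pics/w1.npz');im,d,K,T=f['im'],f['d'],f['K'],f['T']
P=pts(d,K,T);z=P[...,2]
m=np.zeros(z.shape,bool);m[170:260,235:330]=1
b=m&(z>.09)&(z<.11)
r,w=rect(b,0.098,K,T);print('bung',r,np.median(z[b]))
for uv in ((310,52),(111,179),(236,339),(409,252)): print(plane(uv,.072,K,T))
E
```

```text
bung ((0.5267206430435181, 0.050570279359817505), (0.05618990585207939, 0.056229013949632645), 21.55963897705078) 0.09795896728020946
[0.41801542 0.12394351 0.072     ]
[ 0.44176631 -0.07291496  0.072     ]
[ 0.63560484 -0.04513785  0.072     ]
[0.61223626 0.14674087 0.072     ]
```

Request:
{"op": "servo_tool", "data": {
  "increments": "0 0 4 0 1;0 0 4 0 1;0 0 3.2 0 1;0 0 0 0 1;0 0 0 0 0;0 0 0 0 0;0 0 0 0 0;0 0 0 0 0;0 0 -1 0 0;0 0 -5 0 0"
}}

```text
time_s: 2.95
eef_pos: [0.5237, 0.053, 0.1458]
eef_rot: [-0.002, 0.835, 0.55, -0.002]
wrist_force: [1.0, 0.1, -1.0]
opening: 0.64
```

```bash
python3 -c "
from h import *
go(.441,.437,.2,1.164)"
```

```text
t=2.95 shift cm [ 31.98 -22.82  -5.35] psi now 1.164 yaw(tool) -0.000 q1 -0.12 q6 -1.29 z-tilt [-0.0057  0.0006] open 0.640 F [ 1.   0.1 -1. ]
```

Request:
{"op": "servo_tool", "data": {
  "increments": "0 0 -6 0 0;4 -2.85 -1.5 0 0;4 -2.85 0 0 0;4 -2.85 0 0 0;4 -2.85 0 0 0;4 -2.85 0 0 0;4 -2.85 0 0 0;4 -2.85 0 0 0;4 -2.85 0 0 0;0 0 0 0 0"
}}

```text
time_s: 4.2
eef_pos: [0.4418, 0.44, 0.223]
eef_rot: [-0.0, 0.834, 0.551, 0.001]
wrist_force: [0.5, -0.5, -1.3]
opening: 0.642
```

```bash
python3 -c "
from h import *
go(.441,.437,.03,1.164)"
```

```text
t=4.20 shift cm [-0.35  0.04 19.3 ] psi now 1.168 yaw(tool) 0.004 q1 0.59 q6 -0.58 z-tilt [0.001  0.0015] open 0.642 F [ 0.5 -0.5 -1.3]
```

Request:
{"op": "servo_tool", "data": {
  "increments": "-0.3 0 5 0 0;0 0 5 0 0;0 0 5 0 0;0 0 2.5 0 0;0 0 1.6 0 0;0 0 0 0 0;0 0 0 0 0.9;0 0 0 0 0.9;0 0 0 0 0.9;0 0 -2 0 0.9"
}}

```text
time_s: 5.45
eef_pos: [0.4407, 0.4334, 0.05]
eef_rot: [0.0, 0.835, 0.55, -0.002]
wrist_force: [0.0, 0.2, 0.0]
opening: 0.901
```

Request:
{"op": "servo_tool", "data": {
  "increments": "0 0 -5 0 0.9;0 0 -6 0 1;0 0 -6 0 1;0 0 0 0 1;0 0 0 0 1"
}}

```text
time_s: 6.08
eef_pos: [0.4418, 0.4342, 0.2218]
eef_rot: [0.0, 0.835, 0.55, 0.001]
wrist_force: [1.1, -0.3, 0.3]
opening: 1.001
```

```bash
cat > loaf.py <<'E'
from h import *
def loaves(n):
    im,d,K,T=cam('top');save(n,im);P=pts(d,K,T);z=P[...,2]
    m=np.zeros(z.shape,np.uint8);m[205:310,345:480]=1
    m&=(z>.043)&(z<.06)
    c,_=cv2.findContours(m,cv2.RETR_EXTERNAL,cv2.CHAIN_APPROX_NONE)
    for k in c:
        if cv2.contourArea(k)<50: continue
        w=np.array([plane(q,0.052,K,T)[:2] for q in k[:,0]],np.float32)
        r=cv2.minAreaRect(w); b=cv2.boxPoints(r);e=b[1]-b[0],b[2]-b[1];e=max(e,key=np.linalg.norm)
        a=np.arctan2(e[1],e[0]);a=(a+np.pi/2)%np.pi-np.pi/2
        print('loaf',np.round(r[0],4),np.round(sorted(r[1]),4),'long axis rad %.3f'%a)
    return im,d,K,T
E
python3 -c "
from loaf import *
loaves('top1')
go(.535,-.230,.25,.12)
"
```

```text
loaf [ 0.4073 -0.3918] [0.0399 0.0677] long axis rad 0.095
loaf [ 0.4087 -0.3083] [0.0331 0.0676] long axis rad 0.091
loaf [ 0.4083 -0.2326] [0.0389 0.068 ] long axis rad -0.249
loaf [ 0.523 -0.321] [0.0397 0.0683] long axis rad -0.177
loaf [ 0.5341 -0.2282] [0.031  0.0658] long axis rad -0.017
t=6.12 shift cm [-57.26  34.87  -2.93] psi now 1.164 yaw(tool) 1.044 q1 0.59 q6 -0.58 z-tilt [-0.0012 -0.0008] open 1.003 F [ 0.5 -0.3 -1. ]
```

View pics/top1.png

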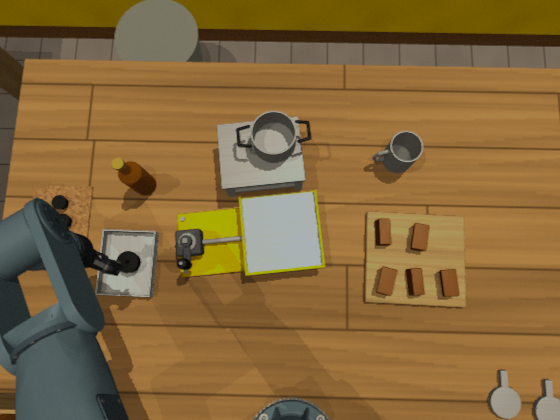

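Request:
{"op": "servo_tool", "data": {
  "increments": "-4.8 2.9 0 0 1;-4.8 2.9 0 0 1;-4.8 2.9 0 0 1;-4.8 2.9 0 0 1;-4.8 2.9 0 0 1;-4.8 2.9 0 0 1;-4.8 2.9 0 0 1;-4.8 2.9 0 0 1;-4.8 2.9 0 0 1;-4.8 2.9 0 0 1"
}}

```text
time_s: 7.38
eef_pos: [0.5173, -0.1228, 0.219]
eef_rot: [-0.002, 0.835, 0.55, -0.001]
wrist_force: [1.2, 0.5, 0.9]
opening: 1.002
```

Request:
{"op": "servo_tool", "data": {
  "increments": "-4.8 2.9 0 0 1;-4.4 2.9 0 0 1;0 0 0 0.169 1;0 0 0 0.169 1;0 0 0 0.169 1;0 0 1 0.169 1;0 0 1.5 0.169 1;0 0 2 0.169 1;0 0 1.5 0.166 1;0 0 0 0 1"
}}

```text
time_s: 8.62
eef_pos: [0.5333, -0.2276, 0.1577]
eef_rot: [-0.002, 1.0, -0.007, -0.003]
wrist_force: [0.1, -0.5, -0.2]
opening: 0.999
```

```bash
cat >> loaf.py <<'E'
def wl(n,x,y,z0=.052,rad=.03,lo=-.009,hi=.012):
    """wrist look: loaf whose top is at height z0 near x,y"""
    im,d,K,T=cam('wrist');save(n,im);P=pts(d,K,T);z=P[...,2]
    m=((z>z0+lo)&(z<z0+hi)&(np.hypot(P[...,0]-x,P[...,1]-y)<rad+.03)).astype(np.uint8)
    m=cv2.morphologyEx(m,cv2.MORPH_OPEN,np.ones((3,3),np.uint8))
    c,_=cv2.findContours(m,cv2.RETR_EXTERNAL,cv2.CHAIN_APPROX_NONE)
    for k in c:
        if cv2.contourArea(k)<300: continue
        w=np.array([plane(q,z0,K,T)[:2] for q in k[:,0]],np.float32)
        r=cv2.minAreaRect(w); b=cv2.boxPoints(r);e=b[1]-b[0],b[2]-b[1];e=max(e,key=np.linalg.norm)
        a=np.arctan2(e[1],e[0]);a=(a+np.pi/2)%np.pi-np.pi/2
        print('loaf',np.round(r[0],4),np.round(sorted(r[1]),4),'axis %.3f'%a, 'px',cv2.boundingRect(k),'z med %.4f'%np.median(z[cv2.drawContours(np.zeros_like(m),[k],-1,1,-1)>0]))
    np.savez('pics/%s.npz'%n,im=im,d=d,K=K,T=T)
E
python3 -c "
from loaf import *
go(.534,-.228,.06,-.017)
wl('w2',.534,-.228)
"
```

```text
t=8.62 shift cm [0.12 0.08 9.77] psi now -0.015 yaw(tool) 0.002 q1 -0.61 q6 -0.59 z-tilt [-0.0053  0.0037] open 0.999 F [ 0.1 -0.5 -0.2]
loaf [ 0.5356 -0.2289] [0.0311 0.0665] axis 0.028 px (244, 197, 81, 38) z med nan
```

View pics/w2.png

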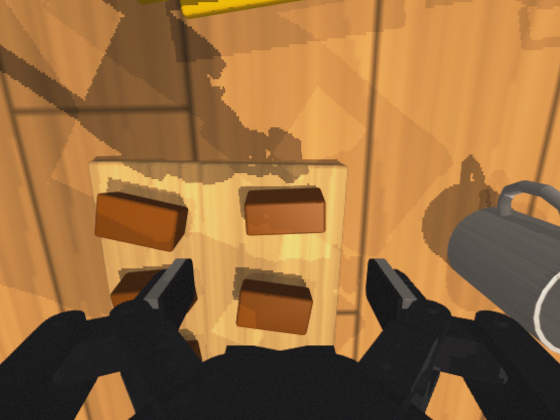

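```bash
python3 - <<'E'
from h import *
f=np.load('pics/w2.npz');im,d,K,T=f['im'],f['d'],f['K'],f['T']
hsv=cv2.cvtColor(im,cv2.COLOR_RGB2HSV)
P=pts(d,K,T)
for v in range(182,246,3): print(v,hsv[v,285],im[v,285],P[v,285].round(4))
E
```

```text
182 [ 16 146 178] [178 132  76] [ 0.5371 -0.2064  0.0185]
185 [ 17 148 220] [220 165  92] [ 0.537  -0.2094  0.0174]
188 [ 16 152 119] [119  85  48] [ 0.537  -0.2115  0.0213]
191 [ 13 174  72] [72 44 23] [ 0.5369 -0.2128  0.0281]
194 [ 12 186  70] [70 40 19] [ 0.5368 -0.2139  0.0355]
197 [ 12 200  70] [70 37 15] [ 0.5367 -0.2153  0.0409]
200 [ 11 200  70] [70 36 15] [ 0.5366 -0.2162  0.048 ]
203 [ 13 199 119] [119  66  26] [ 0.5365 -0.2181  0.0506]
206 [ 13 180 177] [177 107  52] [ 0.5365 -0.2205  0.0514]
209 [ 13 181 176] [176 104  51] [ 0.5365 -0.2228  0.0524]
212 [ 12 181 176] [176 103  51] [ 0.5365 -0.2256  0.0517]
215 [ 13 182 174] [174 102  50] [ 0.5364 -0.2282  0.0517]
218 [ 13 187 173] [173 100  46] [ 0.5364 -0.2305  0.0526]
221 [ 13 187 173] [173  99  46] [ 0.5364 -0.2333  0.052 ]
224 [ 13 185 171] [171  99  47] [ 0.5363 -0.2358  0.0524]
227 [ 13 183 171] [171 100  48] [ 0.5363 -0.2385  0.0524]
230 [ 13 192 177] [177 101  44] [ 0.5363 -0.2411  0.0525]
233 [ 13 204 149] [149  80  30] [ 0.5363 -0.2446  0.0505]
236 [ 23 128 237] [237 211 118] [ 0.5365 -0.2596  0.0182]
239 [ 24 128 238] [238 213 119] [ 0.5365 -0.2626  0.0185]
242 [ 24 125 238] [238 213 121] [ 0.5365 -0.2662  0.0175]
245 [ 24 128 237] [237 212 118] [ 0.5364 -0.2692  0.0178]
```

```bash
cat > loaf2.py <<'E'
from loaf import *
def tops(im,d,K,T,x,y,z0=.052,rad=.06,pr=True,tol=.005):
    P=pts(d,K,T);z=P[...,2];hsv=cv2.cvtColor(im,cv2.COLOR_RGB2HSV)
    br=(hsv[...,0]<19)&(hsv[...,1]>150)
    near=np.hypot(P[...,0]-x,P[...,1]-y)<rad
    core=near&br&(abs(z-z0)<.003)
    V=np.median(hsv[...,2][core])
    m=(near&br&(abs(z-z0)<tol)&(hsv[...,2]>.72*V)).astype(np.uint8)
    m=cv2.morphologyEx(m,cv2.MORPH_CLOSE,np.ones((3,3),np.uint8))
    m=cv2.morphologyEx(m,cv2.MORPH_OPEN,np.ones((3,3),np.uint8))
    c,_=cv2.findContours(m,cv2.RETR_EXTERNAL,cv2.CHAIN_APPROX_NONE);out=[]
    for k in c:
        if cv2.contourArea(k)<150: continue
        mm=cv2.drawContours(np.zeros_like(m),[k],-1,1,-1)>0
        w=np.array([plane(q,z0,K,T)[:2] for q in k[:,0]],np.float32)
        # true area incl. half-pixel: use point PCA of filled mask for axis & moments centre
        v,u=np.nonzero(mm);q=np.array([plane((a,b),z0,K,T)[:2] for a,b in zip(u,v)])
        c0=q.mean(0);ev,E=np.linalg.eigh(np.cov((q-c0).T));a=np.arctan2(E[1,1],E[0,1]);a=(a+np.pi/2)%np.pi-np.pi/2
        r=cv2.minAreaRect(w)
        if pr: print('top centre',c0.round(4),'rect',np.round(r[0],4),np.round(sorted(r[1]),4),'PCA size',np.sqrt(12*ev).round(4),'axis %.3f'%a,'z %.4f'%np.nanmedian(z[mm]),'px',cv2.boundingRect(k))
        out.append((c0,a))
    return out
def wl2(n,x,y,z0=.052,rad=.06,tol=.005):
    im,d,K,T=cam('wrist');save(n,im);np.savez('pics/%s.npz'%n,im=im,d=d,K=K,T=T)
    return tops(im,d,K,T,x,y,z0,rad,tol=tol)
E
python3 -c "
from loaf2 import *
f=np.load('pics/w2.npz');tops(f['im'],f['d'],f['K'],f['T'],.5365,-.232)
go(.5365,-.232,.042,.03)
"
```

```text
top centre [ 0.5363 -0.231 ] rect [ 0.5356 -0.2311] [0.0265 0.0665] PCA size [0.0263 0.0661] axis 0.036 z 0.0519 px (244, 202, 81, 33)
t=8.68 shift cm [ 0.28  0.41 11.71] psi now -0.013 yaw(tool) -0.043 q1 -0.61 q6 -0.60 z-tilt [-0.0033  0.0023] open 0.998 F [ 1.  -0.2  0.5]
```

Request:
{"op": "servo_tool", "data": {
  "increments": "0.25 0.33 0 -0.045 1;0 0 5 0 1;0 0 4 0 1;0 0 2.7 0 1;0 0 0 0 1;0 0 0 0 0;0 0 0 0 0;0 0 0 0 0;0 0 0 0 0"
}}

```text
time_s: 9.8
eef_pos: [0.539, -0.2331, 0.046]
eef_rot: [0.001, 1.0, 0.015, 0.001]
wrist_force: [-0.5, 0.2, 7.2]
opening: 0.78
```

Request:
{"op": "servo_tool", "data": {
  "increments": "0 0 -2 0 0;0 0 -5 0 0;0 0 -6 0 0;0 0 -4 0 0;0 0 0 0 0;0 0 0 0 0"
}}

```text
time_s: 10.55
eef_pos: [0.5372, -0.2318, 0.2138]
eef_rot: [-0.0, 1.0, 0.015, -0.0]
wrist_force: [-0.2, 0.6, -1.7]
opening: 0.779
```

```bash
python3 -c "
from loaf2 import *
o=ctrl.get_obs();p=o['eef_pos'];print(p)
go(.5265-.1256*.0178,.0375+.9922*.0178,.2,.125)
wl2('w3',p[0],p[1],p[2]+.012)
"
```

```text
[ 0.53719129 -0.23180088  0.21384948]
t=10.55 shift cm [ -0.46 -28.72   1.39] psi now 0.029 yaw(tool) -0.096 q1 -0.61 q6 -0.64 z-tilt [-0.0004  0.0003] open 0.779 F [-0.2  0.6 -1.7]
```

View pics/w3.png

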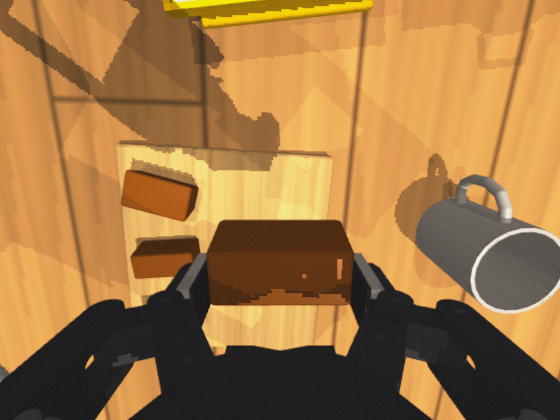

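```bash
cat >> loaf2.py <<'E'
def hand(n=None,f=None):
    """held loaf's points in tool frame along column strip"""
    if f is None:
        o=ctrl.get_obs();im,d,K,T=cam('wrist');save(n,im);np.savez('pics/%s.npz'%n,im=im,d=d,K=K,T=T)
    else: im,d,K,T=f['im'],f['d'],f['K'],f['T']
    A=np.array(ctrl.camera_params('wrist')['tool_from_camera'])
    return im,d,pts(d,K,A)
E
python3 -c "
from loaf2 import *
im,d,P=hand(f=np.load('pics/w3.npz'))
for v in range(214,312,4): print(v,im[v,250],*[P[v,u].round(4) for u in (235,280,325)])
for u in range(200,362,6): print(u,im[270,u],P[270,u].round(4))
"
```

```text
214 [243 206 113] [-0.0523  0.0269  0.1951] [-0.0005  0.0269  0.1951] [0.0515 0.0272 0.196 ]
218 [243 205 115] [-0.0525  0.0317  0.1951] [-0.0005  0.0317  0.1948] [0.0517 0.0321 0.1961]
222 [77 44 20] [-0.0246 -0.0209  0.0217] [-0.0006 -0.0208  0.0221] [ 0.0234 -0.0209  0.0218]
226 [77 41 20] [-0.0239 -0.0203  0.0171] [-0.0006 -0.02    0.018 ] [ 0.023  -0.0197  0.0187]
230 [78 43 13] [-0.0236 -0.0191  0.0142] [-0.0006 -0.0191  0.0143] [ 0.0223 -0.0193  0.0137]
234 [81 45 20] [-0.0229 -0.0187  0.0095] [-0.0006 -0.0184  0.0105] [ 0.0217 -0.0186  0.0096]
238 [77 41 11] [-0.0225 -0.0177  0.0067] [-0.0006 -0.0178  0.0065] [ 0.0212 -0.018   0.006 ]
242 [77 41 13] [-0.0219 -0.0173  0.0026] [-0.0006 -0.017   0.0034] [ 0.0206 -0.0175  0.002 ]
246 [81 45 22] [-0.0215 -0.0166 -0.0006] [-0.0006 -0.0168 -0.0011] [ 0.0202 -0.0168 -0.0011]
250 [82 45 18] [-0.0211 -0.016  -0.0037] [-0.0006 -0.0161 -0.0041] [ 0.0198 -0.0159 -0.0037]
254 [95 52 20] [-0.0208 -0.015  -0.006 ] [-0.0006 -0.0149 -0.0058] [ 0.0196 -0.0147 -0.0054]
258 [99 56 26] [-0.0207 -0.0135 -0.0069] [-0.0006 -0.0132 -0.0062] [ 0.0196 -
[... 1634 characters left out ...]

260 [97 50 20] [-0.0096 -0.0077 -0.0071]
266 [97 52 19] [-0.007  -0.0072 -0.0061]
272 [96 52 17] [-0.0043 -0.007  -0.0057]
278 [97 52 19] [-0.0015 -0.0069 -0.0056]
284 [97 53 15] [ 0.0012 -0.0073 -0.0064]
290 [97 51 20] [ 0.0039 -0.0073 -0.0064]
296 [96 51 18] [ 0.0067 -0.0066 -0.0051]
302 [97 52 18] [ 0.0094 -0.0069 -0.0056]
308 [96 53 19] [ 0.0121 -0.0071 -0.0059]
314 [97 52 23] [ 0.0148 -0.0072 -0.0062]
320 [97 52 17] [ 0.0177 -0.0068 -0.0054]
326 [98 53 23] [ 0.0203 -0.0072 -0.0063]
332 [96 50 17] [ 0.023  -0.0072 -0.0061]
338 [204 122  63] [ 0.0256 -0.0075 -0.0068]
344 [98 54 17] [ 0.0284 -0.0073 -0.0065]
350 [92 53 25] [ 0.0315 -0.0066 -0.0051]
356 [33 29 31] [ 0.0328 -0.0093 -0.0101]
```

```bash
cat >> loaf2.py <<'E'
DC=np.array([.5265,.0375]);DY=.125
ux=np.array([np.cos(DY),np.sin(DY)]);uy=np.array([-np.sin(DY),np.cos(DY)])
def place(a,b,psi,hx,hy,z):
    C=DC+a*ux+b*uy
    t=C-hx*np.array([np.cos(psi),np.sin(psi)])-hy*np.array([np.sin(psi),-np.cos(psi)])
    print('C',C.round(4),'tcp',t.round(4)); go(t[0],t[1],z,psi)
E
python3 -c "
from loaf2 import *
place(0,.0178,.125,-.0006,-.0025,.15)"
```

```text
C [0.5243 0.0552] tcp [0.5252 0.0528]
t=10.60 shift cm [ -0.32 -28.44   6.32] psi now 0.029 yaw(tool) -0.096 q1 -0.61 q6 -0.64 z-tilt [-0.0019  0.0013] open 0.777 F [ 1.  -1.1 -0.9]
```

Request:
{"op": "servo_tool", "data": {
  "increments": "0 -4.8 0 0 0;0 -4.8 0 0 0;0 -4.8 0 0 0;-0.2 -4.7 0 0 0;-0.1 -4.7 0 0 0;0 -4.6 0 0 0;0 0 2 -0.096 0;0 0 4 0 0;0 0 0 0 0;0 0 0 0 0"
}}

```text
time_s: 11.85
eef_pos: [0.5264, 0.0515, 0.154]
eef_rot: [-0.0, 0.998, 0.062, -0.0]
wrist_force: [-0.1, -0.8, -1.4]
opening: 0.781
```

```bash
python3 -c "
from loaf2 import *
place(0,.0178,.125,-.0006,-.0025,.091)
im,d,P=hand('w4')
for v in range(214,312,10): print(v,im[v,250],*[P[v,u].round(4) for u in (235,280,325)])
"
```

```text
C [0.5243 0.0552] tcp [0.5252 0.0528]
t=11.85 shift cm [-0.1  -0.14  6.3 ] psi now 0.125 yaw(tool) -0.000 q1 -0.13 q6 -0.25 z-tilt [-0.001   0.0001] open 0.781 F [-0.1 -0.8 -1.4]
214 [138 131 122] [-0.0358 -0.0041  0.0923] [-0.0006 -0.0039  0.093 ] [ 0.0343 -0.0046  0.0908]
224 [71 40 22] [-0.0246 -0.0202  0.0208] [-0.0007 -0.0204  0.0202] [ 0.0231 -0.0205  0.0197]
234 [70 39 18] [-0.0229 -0.0189  0.0092] [-0.0007 -0.0188  0.0095] [ 0.0217 -0.0184  0.0104]
244 [69 38 16] [-0.0219 -0.0168  0.0016] [-0.0007 -0.017   0.0009] [ 0.0203 -0.0173  0.0002]
254 [80 44 17] [-0.0208 -0.0151 -0.006 ] [-0.0007 -0.0149 -0.0056] [ 0.0195 -0.0148 -0.0054]
264 [83 47 18] [-0.021  -0.0103 -0.0061] [-0.0007 -0.0107 -0.007 ] [ 0.0196 -0.0104 -0.0065]
274 [83 45 16] [-0.0214 -0.0048 -0.0054] [-0.0007 -0.0051 -0.0058] [ 0.0199 -0.0051 -0.0059]
284 [83 45 19] [-0.0213 -0.0006 -0.007 ] [-0.0007  0.     -0.0059] [ 0.02   -0.0002 -0.0063]
294 [70 41 18] [-0.0216  0.0048 -0.0067] [-0.0007  0.0051 -0.0062] [ 0.0204  0.0056 -0.0054]
304 [115  63  19] [-0.0221  0.011  -0.0053] [-0.0007  0.0104 -0.0062] [ 0.0208  0.0115 -0.0046]
```

Request:
{"op": "servo_tool", "data": {
  "increments": "-0.1 -0.15 3 0 0;0 0 2 0 0;0 0 1 0 0;0 0 0.2 0 0;0 0 0 0 0;0 0 0 0 0"
}}

```text
time_s: 12.65
eef_pos: [0.526, 0.0529, 0.0928]
eef_rot: [0.0, 0.998, 0.062, 0.001]
wrist_force: [0.8, 0.4, -1.3]
opening: 0.782
```

Request:
{"op": "servo_tool", "data": {
  "increments": "0 0 0.15 0 0;0 0 0.1 0 0;0 0 0 0 0"
}}

```text
time_s: 13.02
eef_pos: [0.5255, 0.053, 0.0899]
eef_rot: [0.0, 0.998, 0.063, 0.0]
wrist_force: [-2.5, 0.5, 5.5]
opening: 0.779
```

Request:
{"op": "servo_tool", "data": {
  "increments": "0 0 0 0 1;0 0 0 0 1;0 0 0 0 1;0 0 -3 0 1;0 0 -5 0 1;0 0 -3 0 1;0 0 0 0 1;0 0 0 0 1"
}}

```text
time_s: 14.02
eef_pos: [0.5246, 0.0531, 0.1984]
eef_rot: [-0.0, 0.998, 0.062, -0.001]
wrist_force: [0.5, -0.1, -1.1]
opening: 1.0
```

```bash
cat >> loaf2.py <<'E'
def dk(c): c=np.array(c)-DC; return (c@ux).round(4),(c@uy).round(4)
E
python3 -c "
from loaf2 import *
C=DC+.0178*uy
r=wl2('w5',C[0],C[1],.096)
for c,a in r: print(dk(c),a-DY)
f=np.load('pics/w5.npz')
loaves('top2')
go(.4083,-.2326,.2,-.25)
"
```

```text
top centre [0.5247 0.0551] rect [0.5248 0.0549] [0.0256 0.0651] PCA size [0.0264 0.065 ] axis 0.128 z 0.0959 px (242, 198, 80, 31)
(np.float64(0.0004), np.float64(0.0177)) 0.0034078830582946473
loaf [ 0.4073 -0.3918] [0.0399 0.0677] long axis rad 0.095
loaf [ 0.4088 -0.3082] [0.0335 0.0677] long axis rad 0.109
loaf [ 0.4083 -0.2326] [0.0389 0.068 ] long axis rad -0.249
loaf [ 0.5227 -0.3213] [0.0391 0.0689] long axis rad -0.162
t=14.12 shift cm [-15.06  26.9   -0.21] psi now 0.125 yaw(tool) 0.375 q1 -0.12 q6 -0.25 z-tilt [-0.003   0.0004] open 0.998 F [-0.1  0.6 -0.3]
```

View pics/w5.png

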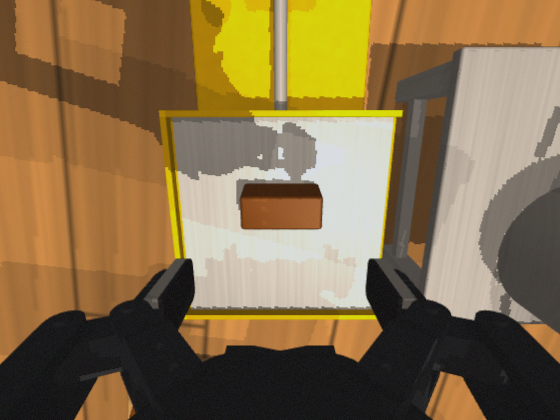

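```bash
python3 -c "
from loaf2 import *
go(.523,-.321,.16,-.17)
"
```

```text
t=14.12 shift cm [-4.77 37.11  3.75] psi now 0.125 yaw(tool) 0.295 q1 -0.12 q6 -0.25 z-tilt [-0.003   0.0004] open 0.998 F [-0.1  0.6 -0.3]
```

Request:
{"op": "servo_tool", "data": {
  "increments": "-0.6 4.7 0 0 1;-0.6 4.7 0 0 1;-0.6 4.7 0 0 1;-0.6 4.7 0 0 1;-0.6 4.7 0 0 1;-0.6 4.6 0 0 1;-0.6 4.5 0 0 1;-0.57 4.5 1 0 1;0 0 1.4 0.147 1;0 0 1.4 0.147 1"
}}

```text
time_s: 15.38
eef_pos: [0.5232, -0.3214, 0.159]
eef_rot: [-0.001, 0.996, -0.088, -0.001]
wrist_force: [0.0, 0.1, -0.5]
opening: 1.002
```

Request:
{"op": "servo_tool", "data": {
  "increments": "0 0 0 0 1;0 0 0 0 1"
}}

```text
time_s: 15.62
eef_pos: [0.5241, -0.3209, 0.1611]
eef_rot: [-0.0, 0.997, -0.083, -0.0]
wrist_force: [0.2, -0.9, 0.0]
opening: 0.998
```

```bash
python3 -c "
from loaf2 import *
r=wl2('w6',.523,-.321)
for c,a in r: go(c[0],c[1],.041,a)
"
```

```text
top centre [ 0.5248 -0.324 ] rect [ 0.5245 -0.3224] [0.037  0.0671] PCA size [0.0344 0.0673] axis -0.146 z 0.0519 px (242, 193, 80, 43)
t=15.68 shift cm [ 0.08  0.29 12.06] psi now -0.166 yaw(tool) -0.021 q1 -0.74 q6 -0.58 z-tilt [ 0.0001 -0.0001] open 0.999 F [-0.7 -0.2 -0.8]
```

View pics/w6.png

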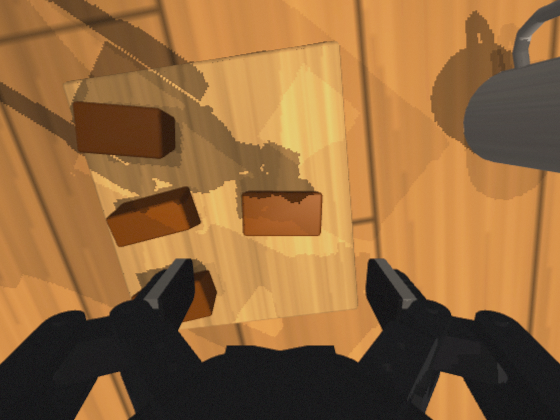

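```bash
sed -i 's/tol=.005):/tol=.005,vt=.72):/; s/>.72\*V/>vt*V/; s/T,x,y,z0,rad,tol=tol)/T,x,y,z0,rad,tol=tol,vt=vt)/' loaf2.py; python3 -c "
from loaf2 import *
f=np.load('pics/w6.npz');r=tops(f['im'],f['d'],f['K'],f['T'],.523,-.321,vt=.2,tol=.004)
for c,a in r: go(c[0],c[1],.041,a)
"
```

```text
top centre [ 0.5247 -0.3216] rect [ 0.5246 -0.322 ] [0.0378 0.0671] PCA size [0.0385 0.0668] axis -0.165 z 0.0519 px (241, 192, 81, 44)
t=15.68 shift cm [ 0.04  0.05 12.06] psi now -0.166 yaw(tool) -0.001 q1 -0.74 q6 -0.58 z-tilt [ 0.0001 -0.0001] open 0.999 F [-0.7 -0.2 -0.8]
```

Request:
{"op": "servo_tool", "data": {
  "increments": "0.05 0.07 5 0 1;0 0 4 0 1;0 0 2.8 0 1;0 0 0 0 1;0 0 0 0 1;0 0 0 0 0;0 0 0 0 0;0 0 0 0 0;0 0 0 0 0"
}}

```text
time_s: 16.8
eef_pos: [0.526, -0.323, 0.0459]
eef_rot: [0.001, 0.996, -0.084, 0.002]
wrist_force: [-0.2, -0.1, 6.7]
opening: 0.782
```

Request:
{"op": "servo_tool", "data": {
  "increments": "0 0 -2 0 0;0 0 -5 0 0;0 0 -6 0 0;0 0 -4 0 0;0 0 0 0 0;0 0 0 0 0"
}}

```text
time_s: 17.55
eef_pos: [0.5242, -0.3215, 0.2134]
eef_rot: [-0.0, 0.996, -0.084, -0.0]
wrist_force: [-1.0, 0.5, -0.7]
opening: 0.779
```

```bash
python3 -c "
from loaf2 import *
place(0,-.0178,.125,-.0006,-.0025,.15)
im,d,P=hand('w7')
for v in range(214,312,4): print(v,im[v,280],*[P[v,u].round(4) for u in (235,280,325)])
for u in list(range(196,220,4))+list(range(336,366,4)): print(u,im[270,u],P[270,u].round(4))
"
```

```text
C [0.5287 0.0198] tcp [0.5296 0.0174]
t=17.55 shift cm [ -5.16 -33.5    6.35] psi now -0.169 yaw(tool) -0.294 q1 -0.74 q6 -0.57 z-tilt [-0.0002  0.0002] open 0.779 F [-1.   0.5 -0.7]
214 [243 210 117] [-0.0523  0.0273  0.1961] [-0.0003  0.0276  0.197 ] [0.0515 0.027  0.1948]
218 [243 211 118] [-0.0523  0.0318  0.195 ] [-0.0003  0.032   0.1956] [0.0519 0.0322 0.1961]
222 [243 213 118] [-0.0527  0.037   0.196 ] [-0.0003  0.0371  0.1963] [0.0518 0.0366 0.1945]
226 [243 213 118] [-0.0528  0.0418  0.1955] [-0.0003  0.042   0.1962] [0.0523 0.0419 0.1958]
230 [235 187 103] [-0.0531  0.0469  0.1961] [-0.0003  0.0464  0.1946] [0.0524 0.0467 0.1952]
234 [63 36 16] [-0.0239 -0.0159  0.0167] [-0.0004 -0.0161  0.0161] [ 0.0232 -0.0154  0.0178]
238 [62 37 15] [-0.0223 -0.0178  0.0062] [-0.0004 -0.0178  0.0062] [ 0.0215 -0.0175  0.0068]
242 [64 37 16] [-0.0209 -0.0193 -0.0026] [-0.0005 -0.019  -0.002 ] [ 0.02   -0.0192 -0.0025]
246 [89 48 20] [-0.0206 -0.0184 -0.005 ] [-0.0005 -0.018  -0.0042] [ 0.0194 -0.0192 -0.0069]
250 [94 51 19] [-0.0205 -0.0169 -0.0061] [-0.0005 -0.0174 -0.0073] [ 0.0197 -0.0
[... 1290 characters left out ...]
0.0056] [ 0.0207  0.0114 -0.0067]
310 [140  76  27] [-0.0218  0.0139 -0.0062] [-0.0005  0.0139 -0.0062] [ 0.021   0.0144 -0.0055]
196 [88 83 79] [-0.0367 -0.0103 -0.0123]
200 [38 38 36] [-0.0351 -0.01   -0.0117]
204 [27 27 26] [-0.0341 -0.0088 -0.0093]
208 [66 39 21] [-0.0336 -0.0063 -0.0047]
212 [75 42 23] [-0.0313 -0.0073 -0.0065]
216 [75 44 21] [-0.0293 -0.0076 -0.0071]
336 [94 52 17] [ 0.025 -0.007 -0.006]
340 [94 53 23] [ 0.027  -0.0067 -0.0055]
344 [92 49 17] [ 0.0285 -0.0073 -0.0066]
348 [93 51 16] [ 0.0304 -0.0072 -0.0065]
352 [62 38 22] [ 0.0327 -0.0062 -0.0046]
356 [27 27 28] [ 0.0324 -0.01   -0.0118]
360 [38 37 33] [ 0.034  -0.0103 -0.0123]
364 [99 95 87] [ 0.0358 -0.0102 -0.0122]
```

View pics/w7.png

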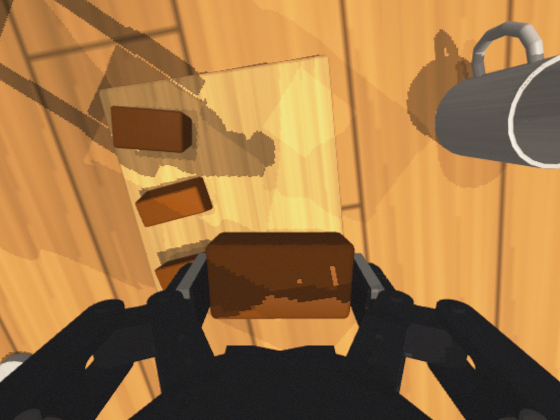

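```bash
python3 -c "
from loaf2 import *
place(0.0003,-.0177,.125,-.0006,-.0009,.15)
"
```

```text
C [0.529 0.02 ] tcp [0.5297 0.0192]
t=17.60 shift cm [ -5.13 -33.64   6.28] psi now -0.169 yaw(tool) -0.294 q1 -0.74 q6 -0.57 z-tilt [-0.0017  0.0015] open 0.783 F [-0.8 -0.6 -1. ]
```

Request:
{"op": "servo_tool", "data": {
  "increments": "-0.8 -4.8 0 0 0;-0.8 -4.8 0 0 0;-0.8 -4.8 0 0 0;-0.8 -4.8 0 0 0;-0.8 -4.8 0 0 0;-0.7 -4.9 0 0 0;-0.4 -4.7 0 0 0;0 0 2 -0.147 0;0 0 1.5 -0.147 0;0 0 0 0 0"
}}

```text
time_s: 18.85
eef_pos: [0.5287, 0.0185, 0.1755]
eef_rot: [-0.001, 0.998, 0.062, -0.003]
wrist_force: [-0.0, -0.2, -1.7]
opening: 0.779
```

Request:
{"op": "servo_tool", "data": {
  "increments": "0 0 0 0 0;0 0 0 0 0"
}}

```text
time_s: 19.1
eef_pos: [0.5312, 0.0177, 0.1789]
eef_rot: [0.0, 0.998, 0.061, 0.0]
wrist_force: [-0.3, -0.2, -0.9]
opening: 0.777
```

```bash
python3 -c "
from loaf2 import *
place(0.0003,-.0177,.125,-.0006,-.0009,.09)
im,d,P=hand('w8')
for v in (242,244,246,280,314,316,318): print(v,im[v,250],*[P[v,u].round(4) for u in (235,280,325)])
"
```

```text
C [0.529 0.02 ] tcp [0.5297 0.0192]
t=19.10 shift cm [-0.13 -0.16  8.89] psi now 0.123 yaw(tool) -0.002 q1 -0.19 q6 -0.31 z-tilt [ 0.0008 -0.0001] open 0.777 F [-0.3 -0.2 -0.9]
242 [55 29 12] [-0.0212 -0.0193 -0.0021] [-0.0007 -0.0197 -0.003 ] [ 0.0198 -0.0193 -0.0022]
244 [72 40 17] [-0.0208 -0.0194 -0.0048] [-0.0007 -0.0191 -0.0041] [ 0.0193 -0.0197 -0.0055]
246 [87 46 17] [-0.0207 -0.0188 -0.0056] [-0.0007 -0.018  -0.0037] [ 0.0193 -0.019  -0.0061]
280 [83 45 20] [-0.0214 -0.0022 -0.0062] [-0.0007 -0.002  -0.0058] [ 0.02   -0.0021 -0.0061]
314 [125  68  29] [-0.0221  0.0157 -0.0064] [-0.0007  0.0163 -0.0056] [ 0.0207  0.0157 -0.0065]
316 [121  65  23] [-0.0222  0.0172 -0.0059] [-0.0007  0.0178 -0.0052] [ 0.0209  0.0175 -0.0056]
318 [125  71  29] [-0.0224  0.0188 -0.0053] [-0.0007  0.0192 -0.0047] [ 0.021   0.0189 -0.0052]
```

View pics/w8.png

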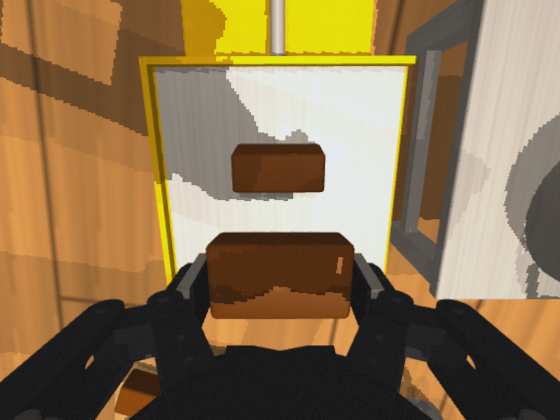

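Request:
{"op": "servo_tool", "data": {
  "increments": "-0.1 -0.12 2 0 0;0 0 2.4 0 0;0 0 0 0 0;0 0 0 0 0"
}}

```text
time_s: 19.65
eef_pos: [0.5303, 0.0188, 0.1354]
eef_rot: [0.0, 0.998, 0.062, 0.001]
wrist_force: [-0.3, -0.7, -1.3]
opening: 0.781
```

```bash
python3 -c "
from loaf2 import *
for i in range(4):
  place(0.0003,-.0177,.125,-.0006,-.0006,.09)
  im,d,K,T=cam('wrist')
save('w9',im)
r=tops(im,d,K,T,*(DC+.0177*uy),.096,.05,tol=.004,vt=.3)
for c,a in r: print(dk(c),a)
"
```

```text
C [0.529 0.02 ] tcp [0.5297 0.0195]
t=19.65 shift cm [-0.06 -0.07  4.54] psi now 0.125 yaw(tool) -0.000 q1 -0.19 q6 -0.31 z-tilt [ 0.0013 -0.0002] open 0.781 F [-0.3 -0.7 -1.3]
C [0.529 0.02 ] tcp [0.5297 0.0195]
t=19.70 shift cm [-0.09 -0.08  4.57] psi now 0.125 yaw(tool) -0.000 q1 -0.19 q6 -0.31 z-tilt [ 0.002  -0.0004] open 0.775 F [-1.  -0.3 -0.8]
C [0.529 0.02 ] tcp [0.5297 0.0195]
t=19.75 shift cm [-0.09 -0.08  4.57] psi now 0.125 yaw(tool) -0.000 q1 -0.19 q6 -0.31 z-tilt [ 0.0022 -0.0004] open 0.778 F [-0.   0.2 -1. ]
C [0.529 0.02 ] tcp [0.5297 0.0195]
t=19.80 shift cm [-0.08 -0.07  4.56] psi now 0.125 yaw(tool) -0.000 q1 -0.19 q6 -0.31 z-tilt [ 0.0021 -0.0004] open 0.784 F [ 0.4 -0.5 -1.4]
top centre [0.5244 0.0559] rect [0.5244 0.0555] [0.0281 0.0659] PCA size [0.0286 0.0656] axis 0.124 z 0.0958 px (221, 161, 116, 49)
(np.float64(0.0002), np.float64(0.0185)) 0.12416105146881318
```

View pics/w9.png

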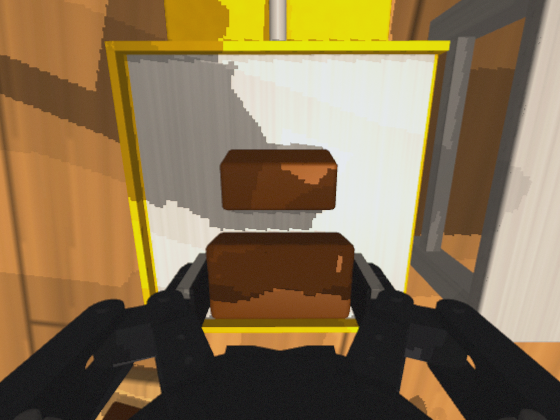

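Request:
{"op": "servo_tool", "data": {
  "increments": "-0.08 -0.06 0 0 0;0 0 2 0 0;0 0 1.5 0 0;0 0 0.6 0 0;0 0 0 0 0;0 0 0 0 0"
}}

```text
time_s: 20.6
eef_pos: [0.5292, 0.0195, 0.0939]
eef_rot: [0.0, 0.998, 0.062, 0.0]
wrist_force: [0.9, -0.1, -1.3]
opening: 0.778
```

```bash
python3 -c "
from loaf2 import *
place(0.0003,-.0177,.125,-.0006,-.0006,.09)
"
```

```text
C [0.529 0.02 ] tcp [0.5297 0.0195]
t=20.60 shift cm [0.04 0.01 0.39] psi now 0.125 yaw(tool) 0.000 q1 -0.19 q6 -0.31 z-tilt [ 0.0008 -0.0001] open 0.778 F [ 0.9 -0.1 -1.3]
```

Request:
{"op": "servo_tool", "data": {
  "increments": "0 0 0.2 0 0;0 0 0.2 0 0;0 0 0 0 0"
}}

```text
time_s: 20.98
eef_pos: [0.5291, 0.0195, 0.0899]
eef_rot: [0.0, 0.998, 0.062, 0.0]
wrist_force: [-1.3, 0.4, 4.0]
opening: 0.779
```

Request:
{"op": "servo_tool", "data": {
  "increments": "0 0 0 0 1;0 0 0 0 1;0 0 0 0 1;0 0 -3 0 1;0 0 -5 0 1;0 0 -3 0 1;0 0 0 0 1;0 0 0 0 1"
}}

```text
time_s: 21.98
eef_pos: [0.5282, 0.0196, 0.1984]
eef_rot: [-0.0, 0.998, 0.062, -0.001]
wrist_force: [-0.2, -0.1, -0.3]
opening: 1.001
```

```bash
python3 -c "
from loaf2 import *
r=wl2('w10',*DC,.096,.06,vt=.3,tol=.004)
for c,a in r: print(dk(c),a-DY)
loaves('top3')
go(.4088,-.3083,.16,.1)
im=cv2.imread('pics/w10.png');cv2.imwrite('pics/w10c.png',cv2.resize(im[130:270,180:380],None,fx=4,fy=4))
"
```

```text
top centre [0.5264 0.037 ] rect [0.5265 0.0357] [0.0667 0.0684] PCA size [0.0654 0.0692] axis 1.567 z 0.0959 px (240, 153, 85, 84)
(np.float64(-0.0002), np.float64(-0.0005)) 1.442188294207678
loaf [ 0.4073 -0.3917] [0.0401 0.0677] long axis rad 0.095
loaf [ 0.4088 -0.309 ] [0.0318 0.0676] long axis rad 0.096
loaf [ 0.4083 -0.2326] [0.0389 0.068 ] long axis rad -0.249
t=22.07 shift cm [-15.88  31.06   3.78] psi now 0.125 yaw(tool) 0.025 q1 -0.19 q6 -0.31 z-tilt [-0.003   0.0006] open 1.001 F [0.3 0.5 0.2]
```

View pics/w10c.png

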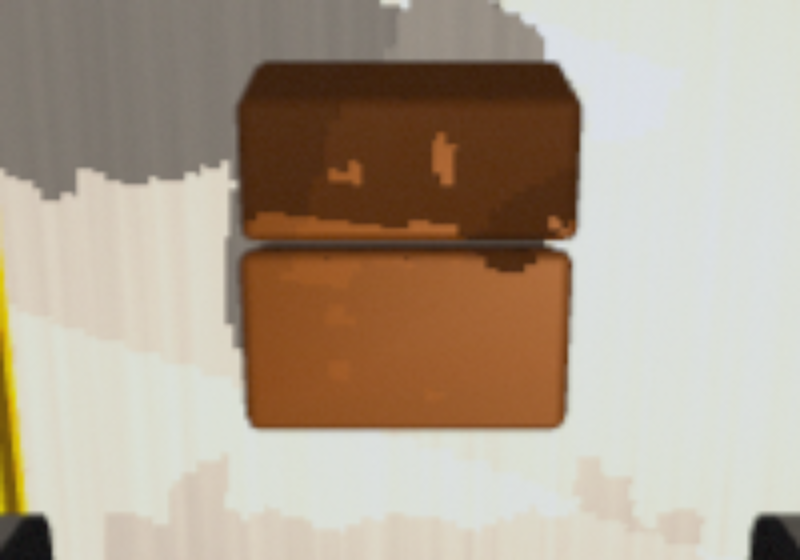

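Request:
{"op": "servo_tool", "data": {
  "increments": "-2.3 4.4 0 0 1;-2.3 4.4 0 0 1;-2.3 4.4 0 0 1;-2.3 4.4 0 0 1;-2.3 4.4 0 0 1;-2.2 4.5 0 0 1;-2.2 4.5 1 0.025 1;0 0 2.7 0 1;0 0 0 0 1;0 0 0 0 1"
}}

```text
time_s: 23.32
eef_pos: [0.4098, -0.3073, 0.1623]
eef_rot: [-0.0, 0.999, 0.05, -0.0]
wrist_force: [-0.2, 0.7, -0.5]
opening: 0.999
```

```bash
python3 -c "
from loaf2 import *
r=wl2('w11',.4088,-.3087,rad=.045,tol=.003)
for c,a in r: go(c[0],c[1],.041,a)
"
```

```text
top centre [ 0.4102 -0.3116] rect [ 0.4099 -0.3118] [0.0258 0.0672] PCA size [0.0266 0.0659] axis 0.106 z 0.0519 px (241, 203, 80, 30)
t=23.38 shift cm [-0.04  0.4  12.19] psi now 0.101 yaw(tool) -0.005 q1 -0.88 q6 -0.98 z-tilt [ 0.0003 -0.0002] open 1.003 F [ 0.1 -0.2 -0.1]
```

View pics/w11.png

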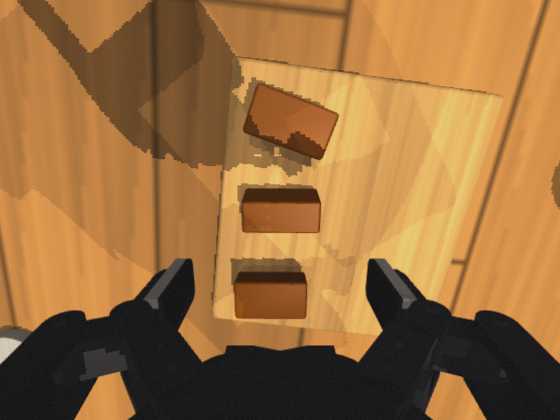

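Request:
{"op": "servo_tool", "data": {
  "increments": "-0.04 0.25 5 0 1;0 0 4 0 1;0 0 2.9 0 1;0 0 0 0 1;0 0 0 0 1;0 0 0 0 0;0 0 0 0 0;0 0 0 0 0;0 0 0 0 0"
}}

```text
time_s: 24.5
eef_pos: [0.4107, -0.3116, 0.0456]
eef_rot: [0.001, 0.999, 0.05, 0.001]
wrist_force: [-0.5, 1.6, 7.4]
opening: 0.777
```

Request:
{"op": "servo_tool", "data": {
  "increments": "0 0 -2 0 0;0 0 -5 0 0;0 0 -6 0 0;0 0 -6 0 0;0 0 0 0 0;0 0 0 0 0"
}}

```text
time_s: 25.25
eef_pos: [0.4093, -0.3102, 0.2336]
eef_rot: [0.0, 0.999, 0.05, 0.0]
wrist_force: [0.2, 0.4, -0.1]
opening: 0.781
```

```bash
cat >> loaf2.py <<'E'
def inhand(n):
    im,d,P=hand(n); hsv=cv2.cvtColor(im,cv2.COLOR_RGB2HSV)
    br=(hsv[...,0]<19)&(hsv[...,1]>140)
    m=br&(abs(P[...,0])<.04)&(abs(P[...,1])<.03)&(P[...,2]<.03)
    for u in (235,258,280,302,325):
        v=np.nonzero(m[:,u])[0]; q=P[v,u]
        t=q[abs(q[:,2]-np.median(q[-25:,2]))<.0025]
        top=np.median(q[-25:,2])
        print(u,'rows',v.min(),v.max(),'topz %.4f'%top,'top y %.4f..%.4f mid %.4f'%(t[:,1].min(),t[:,1].max(),(t[:,1].min()+t[:,1].max())/2))
    v=np.nonzero(m[270])[0];q=P[270,v];q=q[np.isfinite(q[:,0])];print('x %.4f..%.4f'%(q[:,0].min(),q[:,0].max()))
E
python3 -c "
from loaf2 import *
inhand('w12')
place(-.0177,0,.125+np.pi/2,-.0006,-.001,.22)
"
```

```text
235 rows 223 345 topz -0.0067 top y -0.0139..0.0125 mid -0.0007
258 rows 223 346 topz -0.0062 top y -0.0148..0.0134 mid -0.0007
280 rows 223 350 topz -0.0063 top y -0.0147..0.0137 mid -0.0005
302 rows 223 346 topz -0.0063 top y -0.0132..0.0142 mid 0.0005
325 rows 223 345 topz -0.0062 top y -0.0140..0.0133 mid -0.0003
x -0.0333..0.0322
C [0.5089 0.0353] tcp [0.5099 0.036 ]
t=25.30 shift cm [ 13.49 -33.39   1.27] psi now 0.100 yaw(tool) -1.596 q1 -0.88 q6 -0.98 z-tilt [-0.0011  0.0013] open 0.777 F [-0.3 -1.1 -0.7]
```

Request:
{"op": "servo_tool", "data": {
  "increments": "1.9 -4.8 0 0 0;1.9 -4.8 0 0 0;1.9 -4.8 0 0 0;1.9 -4.8 0 0 0;1.9 -4.8 0 0 0;2 -4.7 0 0 0;2 -4.7 0 0 0;0 0 0 -0.177 0;0 0 0 -0.177 0;0 0 0 -0.177 0"
}}

```text
time_s: 26.55
eef_pos: [0.5092, 0.0359, 0.2309]
eef_rot: [-0.001, 0.95, 0.313, -0.002]
wrist_force: [-0.3, -0.3, -1.2]
opening: 0.78
```

Request:
{"op": "servo_tool", "data": {
  "increments": "0 0 0 -0.177 0;0 0 0 -0.177 0;0 0 0 -0.177 0;0 0 0 -0.177 0;0 0 1 -0.177 0;0 0 2 -0.177 0;0 0 2 0 0;0 0 0 0 0;0 0 0 0 0"
}}

```text
time_s: 27.68
eef_pos: [0.5102, 0.0354, 0.183]
eef_rot: [-0.001, 0.663, 0.749, -0.0]
wrist_force: [0.9, -0.6, -0.7]
opening: 0.781
```

```bash
python3 -c "
from loaf2 import *
inhand('w13')
place(-.0177,0,.125+np.pi/2,-.0006,-.0004,.126)
"
```

```text
235 rows 223 308 topz -0.0062 top y -0.0158..0.0110 mid -0.0024
258 rows 223 308 topz -0.0062 top y -0.0154..0.0110 mid -0.0022
280 rows 223 308 topz -0.0065 top y -0.0156..0.0114 mid -0.0021
302 rows 223 308 topz -0.0061 top y -0.0160..0.0111 mid -0.0025
325 rows 225 308 topz -0.0062 top y -0.0156..0.0113 mid -0.0022
x -0.0334..0.0324
C [0.5089 0.0353] tcp [0.5093 0.0359]
t=27.73 shift cm [ 0.07 -0.13  5.76] psi now 1.693 yaw(tool) -0.003 q1 -0.16 q6 -1.86 z-tilt [0. 0.] open 0.781 F [ 1.2 -0.8 -1.5]
```

View pics/w13.png

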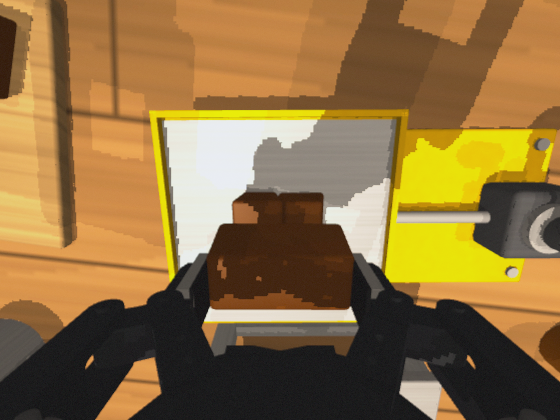

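```bash
python3 -c "
from loaf2 import *
for i in range(3):
  place(-.0177,0,.125+np.pi/2,-.0006,-.0022,.124)
  im,d,K,T=cam('wrist')
"
```

```text
C [0.5089 0.0353] tcp [0.511  0.0362]
t=27.73 shift cm [0.07 0.05 5.96] psi now 1.693 yaw(tool) -0.003 q1 -0.16 q6 -1.86 z-tilt [0. 0.] open 0.781 F [ 1.2 -0.8 -1.5]
C [0.5089 0.0353] tcp [0.511  0.0362]
t=27.77 shift cm [0.08 0.02 5.99] psi now 1.693 yaw(tool) -0.003 q1 -0.16 q6 -1.86 z-tilt [ 0.0009 -0.0002] open 0.782 F [ 0.4  0.5 -0.7]
C [0.5089 0.0353] tcp [0.511  0.0362]
t=27.82 shift cm [0.08 0.01 6.01] psi now 1.693 yaw(tool) -0.003 q1 -0.16 q6 -1.86 z-tilt [ 0.0012 -0.0002] open 0.778 F [-0.  -0.  -1.1]
```

Request:
{"op": "servo_tool", "data": {
  "increments": "0.07 0.02 2 -0.003 0;0 0 2 0 0;0 0 1.6 0 0;0 0 0 0 0;0 0 0 0 0"
}}

```text
time_s: 28.5
eef_pos: [0.5112, 0.036, 0.128]
eef_rot: [0.0, 0.661, 0.75, 0.0]
wrist_force: [1.3, 0.5, -1.6]
opening: 0.78
```

```bash
python3 -c "
from loaf2 import *
place(-.0177,0,.125+np.pi/2,-.0006,-.0022,.124)
im,d,K,T=cam('wrist')
place(-.0177,0,.125+np.pi/2,-.0006,-.0022,.124)
save('w14',im)
"
```

```text
C [0.5089 0.0353] tcp [0.511  0.0362]
t=28.50 shift cm [ 0.01 -0.01  0.4 ] psi now 1.696 yaw(tool) 0.000 q1 -0.16 q6 -1.86 z-tilt [ 0.001  -0.0002] open 0.780 F [ 1.3  0.5 -1.6]
C [0.5089 0.0353] tcp [0.511  0.0362]
t=28.55 shift cm [ 0.02 -0.03  0.42] psi now 1.696 yaw(tool) 0.000 q1 -0.16 q6 -1.86 z-tilt [ 0.0014 -0.0003] open 0.784 F [ 0.4  0.2 -0.7]
```

View pics/w14.png

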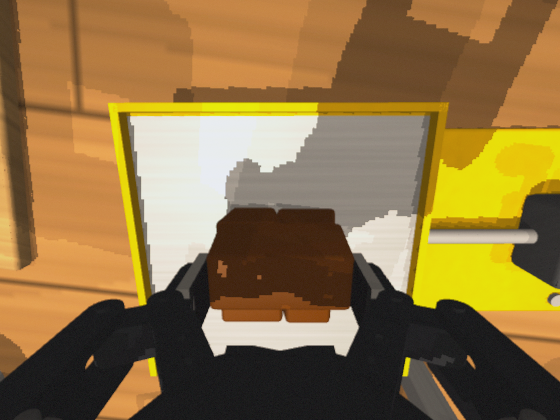

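Request:
{"op": "servo_tool", "data": {
  "increments": "0 0 0.2 0 0;0 0 0.2 0 0;0 0 0 0 0"
}}

```text
time_s: 28.92
eef_pos: [0.5109, 0.0361, 0.1237]
eef_rot: [0.0, 0.661, 0.75, 0.0]
wrist_force: [-0.3, -0.2, 2.4]
opening: 0.779
```

Request:
{"op": "servo_tool", "data": {
  "increments": "0 0 0 0 1;0 0 0 0 1;0 0 0 0 1;0 0 -3 0 1;0 0 -5 0 1;0 0 -3 0 1;0 0 0 0 1;0 0 0 0 1"
}}

```text
time_s: 29.92
eef_pos: [0.5101, 0.0362, 0.2324]
eef_rot: [-0.001, 0.661, 0.75, -0.0]
wrist_force: [-0.3, 0.0, -0.6]
opening: 1.003
```

```bash
python3 -c "
from loaf2 import *
r=wl2('w15',*(DC-.0177*ux),.130,.05,tol=.004)
for c,a in r: print(dk(c),a-DY)
loaves('top4')
go(.4083,-.2326,.16,-.249)
"
```

```text
top centre [0.5093 0.0351] rect [0.5094 0.035 ] [0.0258 0.0656] PCA size [0.0263 0.0656] axis -1.443 z 0.1299 px (239, 201, 81, 31)
(np.float64(-0.0173), np.float64(-0.0003)) -1.5682637822207863
loaf [ 0.4073 -0.3916] [0.0403 0.0677] long axis rad 0.095
loaf [ 0.4084 -0.2327] [0.0389 0.0678] long axis rad -0.249
t=30.02 shift cm [-25.42 -13.39   7.19] psi now 1.696 yaw(tool) 1.945 q1 -0.16 q6 -1.86 z-tilt [-0.0029  0.0005] open 1.000 F [-0.1  0.4 -0.3]
```

View pics/w15.png

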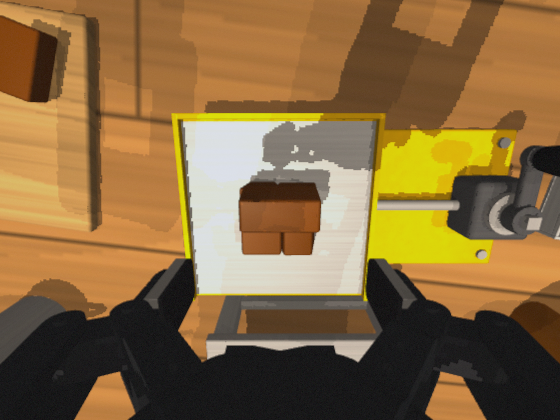

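Request:
{"op": "servo_tool", "data": {
  "increments": "-4.2 -2.2 0 0 1;-4.2 -2.2 0 0 1;-4.2 -2.2 0 0 1;-4.3 -2.2 0 0 1;-4.3 -2.3 0 0 1;-4.2 -2.3 0 0 1;0 0 0 0.177 1;0 0 0 0.177 1;0 0 0 0.177 1;0 0 0 0.177 1"
}}

```text
time_s: 31.28
eef_pos: [0.4088, -0.2322, 0.2319]
eef_rot: [-0.001, 0.882, 0.471, -0.0]
wrist_force: [-0.6, -0.6, -0.2]
opening: 1.001
```

Request:
{"op": "servo_tool", "data": {
  "increments": "0 0 0 0.177 1;0 0 0 0.177 1;0 0 0 0.177 1;0 0 1 0.177 1;0 0 2 0.177 1;0 0 2 0.177 1;0 0 2 0.175 1;0 0 0 0 1;0 0 0 0 1"
}}

```text
time_s: 32.4
eef_pos: [0.4094, -0.2327, 0.1634]
eef_rot: [-0.0, 0.992, -0.123, -0.0]
wrist_force: [0.7, 0.2, -0.0]
opening: 0.998
```

```bash
python3 -c "
from loaf2 import *
r=wl2('w16',.4084,-.2327,rad=.05,tol=.004,vt=.2)
for c,a in r: go(c[0],c[1],.043,a)
"
```

```text
top centre [ 0.4097 -0.2324] rect [ 0.4097 -0.2327] [0.0381 0.067 ] PCA size [0.0388 0.0668] axis -0.246 z 0.0519 px (241, 190, 80, 44)
t=32.45 shift cm [-1.000e-02 -6.000e-02  1.209e+01] psi now -0.246 yaw(tool) 0.000 q1 -0.77 q6 -0.52 z-tilt [ 0.0004 -0.0004] open 0.999 F [-0.4 -0.2  0.6]
```

View pics/w16.png

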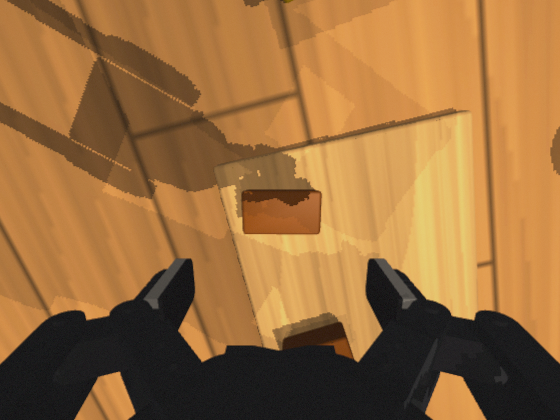

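Request:
{"op": "servo_tool", "data": {
  "increments": "0 -0.05 5 0 1;0 0 4 0 1;0 0 3 0 1;0 0 0 0 1;0 0 0 0 1;0 0 0 0 0;0 0 0 0 0;0 0 0 0 0;0 0 0 0 0"
}}

```text
time_s: 33.58
eef_pos: [0.4107, -0.2333, 0.0455]
eef_rot: [0.001, 0.992, -0.124, 0.001]
wrist_force: [-1.1, 0.9, 8.6]
opening: 0.78
```

Request:
{"op": "servo_tool", "data": {
  "increments": "0 0 -2 0 0;0 0 -5 0 0;0 0 -6 0 0;0 0 -6 0 0;0 0 0 0 0;0 0 0 0 0"
}}

```text
time_s: 34.33
eef_pos: [0.4093, -0.2319, 0.2336]
eef_rot: [0.0, 0.992, -0.124, 0.0]
wrist_force: [0.2, 0.4, -1.4]
opening: 0.78
```

```bash
python3 -c "
from loaf2 import *
place(.018,-.0003,.125+np.pi/2,-.0006,-.0006,.22)
"
```

```text
C [0.5444 0.0394] tcp [0.5449 0.0401]
t=34.33 shift cm [  6.44 -29.71   1.35] psi now -0.249 yaw(tool) -1.945 q1 -0.77 q6 -0.52 z-tilt [ 0.0006 -0.0006] open 0.780 F [ 0.2  0.4 -1.4]
```

Request:
{"op": "servo_tool", "data": {
  "increments": "1 -4.9 0 0 0;1 -4.9 0 0 0;1.1 -5 0 0 0;1.1 -5 0 0 0;1.1 -5 0 0 0;1.1 -4.9 0 0 0;0 0 0 -0.177 0;0 0 0 -0.177 0;0 0 0 -0.177 0;0 0 0 -0.177 0"
}}

```text
time_s: 35.58
eef_pos: [0.5433, 0.0402, 0.2307]
eef_rot: [-0.001, 0.973, 0.23, -0.002]
wrist_force: [0.3, 0.6, -1.0]
opening: 0.782
```

Request:
{"op": "servo_tool", "data": {
  "increments": "0 0 0 -0.177 0;0 0 0 -0.177 0;0 0 0 -0.177 0;0 0 0 -0.177 0;0 0 0 -0.177 0;0 0 0 -0.177 0;0 0 1 -0.175 0;0 0 1.5 0 0;0 0 0 0 0;0 0 0 0 0"
}}

```text
time_s: 36.83
eef_pos: [0.5445, 0.04, 0.2079]
eef_rot: [-0.0, 0.662, 0.749, -0.0]
wrist_force: [-0.1, -0.3, -1.5]
opening: 0.782
```

```bash
python3 -c "
from loaf2 import *
inhand('w17')
for i in range(3):
  place(.018,-.0003,.125+np.pi/2,-.0006,-.0006,.124)
  im,d,K,T=cam('wrist')
"
```

```text
235 rows 235 319 topz -0.0064 top y -0.0206..0.0178 mid -0.0014
258 rows 234 319 topz -0.0066 top y -0.0202..0.0175 mid -0.0014
280 rows 234 319 topz -0.0063 top y -0.0201..0.0178 mid -0.0012
302 rows 234 319 topz -0.0065 top y -0.0201..0.0177 mid -0.0012
325 rows 234 319 topz -0.0062 top y -0.0205..0.0176 mid -0.0015
x -0.0338..0.0325
C [0.5444 0.0394] tcp [0.5449 0.0401]
t=36.88 shift cm [0.02 0.01 8.44] psi now 1.695 yaw(tool) -0.001 q1 -0.14 q6 -1.84 z-tilt [-0. -0.] open 0.778 F [-0.2  0.4 -1. ]
C [0.5444 0.0394] tcp [0.5449 0.0401]
t=36.92 shift cm [ 0.02 -0.01  8.47] psi now 1.695 yaw(tool) -0.001 q1 -0.14 q6 -1.84 z-tilt [ 0.0005 -0.0001] open 0.782 F [ 0.6 -0.2 -1.1]
C [0.5444 0.0394] tcp [0.5449 0.0401]
t=36.98 shift cm [ 0.03 -0.02  8.48] psi now 1.695 yaw(tool) -0.001 q1 -0.14 q6 -1.84 z-tilt [ 0.0008 -0.0001] open 0.783 F [ 0.1 -0.3 -1.6]
```

View pics/w17.png

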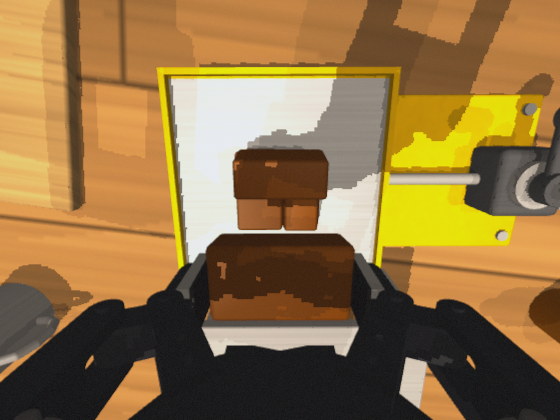

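Request:
{"op": "servo_tool", "data": {
  "increments": "0.02 0.05 3 -0.001 0;0 0 2.5 0 0;0 0 1.5 0 0;0 0 0.9 0 0;0 0 0 0 0;0 0 0 0 0"
}}

```text
time_s: 37.78
eef_pos: [0.5459, 0.0401, 0.1303]
eef_rot: [0.001, 0.661, 0.75, 0.0]
wrist_force: [1.7, -0.5, -1.9]
opening: 0.777
```

```bash
python3 -c "
from loaf2 import *
for i in range(2):
  place(.018,-.0003,.125+np.pi/2,-.0006,-.0012,.124)
  im,d,K,T=cam('wrist')
save('w18',im)
"
```

```text
C [0.5444 0.0394] tcp [0.5455 0.0402]
t=37.77 shift cm [ 0.02 -0.04  0.63] psi now 1.697 yaw(tool) 0.001 q1 -0.14 q6 -1.84 z-tilt [ 0.0016 -0.0003] open 0.777 F [ 1.7 -0.5 -1.9]
C [0.5444 0.0394] tcp [0.5455 0.0402]
t=37.83 shift cm [ 0.01 -0.04  0.64] psi now 1.697 yaw(tool) 0.001 q1 -0.14 q6 -1.84 z-tilt [ 0.0018 -0.0003] open 0.785 F [-0.   0.1 -1.1]
```

View pics/w18.png

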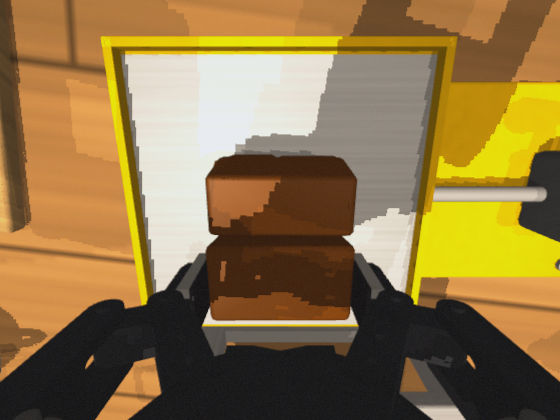

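Request:
{"op": "servo_tool", "data": {
  "increments": "0 0 0.25 0 0;0 0 0.2 0 0;0 0 0.15 0 0;0 0 0 0 0"
}}

```text
time_s: 38.38
eef_pos: [0.5452, 0.0402, 0.1236]
eef_rot: [-0.0, 0.661, 0.75, -0.0]
wrist_force: [-1.1, -1.1, 2.4]
opening: 0.776
```

Request:
{"op": "servo_tool", "data": {
  "increments": "0 0 0 0 1;0 0 0 0 1;0 0 0 0 1;0 0 -3 0 1;0 0 -5 0 1;0 0 -3 0 1;0 0 0 0 1;0 0 0 0 1"
}}

```text
time_s: 39.38
eef_pos: [0.5447, 0.0403, 0.2324]
eef_rot: [-0.001, 0.661, 0.75, -0.0]
wrist_force: [0.5, -0.9, -0.9]
opening: 1.004
```

```bash
python3 -c "
from loaf2 import *
r=wl2('w19',*DC,.130,.06,vt=.3,tol=.004)
for c,a in r: print(dk(c),a-DY)
loaves('top5')
go(.4073,-.3917,.16,.095)
im=cv2.imread('pics/w19.png');cv2.imwrite('pics/w19c.png',cv2.resize(im[130:270,180:380],None,fx=4,fy=4))
"
```

```text
top centre [0.5272 0.0372] rect [0.5284 0.0374] [0.0662 0.0678] PCA size [0.0655 0.0683] axis 0.107 z 0.1299 px (238, 155, 85, 83)
(np.float64(0.0007), np.float64(-0.0003)) -0.01814410738365302
loaf [ 0.4073 -0.3916] [0.0403 0.0677] long axis rad 0.095
t=39.48 shift cm [-41.14 -19.     7.19] psi now 1.697 yaw(tool) 1.602 q1 -0.14 q6 -1.84 z-tilt [-0.003   0.0004] open 1.001 F [-0.1  0.4  0.2]
```

View pics/w19c.png

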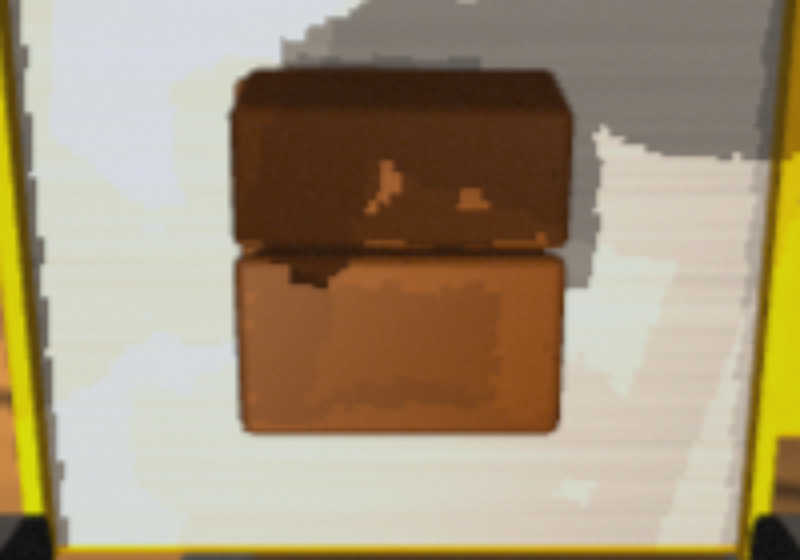

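Request:
{"op": "servo_tool", "data": {
  "increments": "-4.6 -2.1 0 0 1;-4.6 -2.1 0 0 1;-4.6 -2.1 0 0 1;-4.6 -2.1 0 0 1;-4.6 -2.1 0 0 1;-4.6 -2.1 0 0 1;-4.6 -2.1 0 0 1;-4.5 -2.1 0 0 1;-4.4 -2.1 0 0 1;0 0 0 0.178 1"
}}

```text
time_s: 40.72
eef_pos: [0.4075, -0.394, 0.2316]
eef_rot: [-0.001, 0.728, 0.686, -0.0]
wrist_force: [0.3, 0.7, 0.2]
opening: 0.999
```

Request:
{"op": "servo_tool", "data": {
  "increments": "0 0 0 0.178 1;0 0 0 0.178 1;0 0 1 0.178 1;0 0 1 0.178 1;0 0 1 0.178 1;0 0 1 0.178 1;0 0 1.5 0.178 1;0 0 1.5 0.178 1;0 0 0 0 1;0 0 0 0 1"
}}

```text
time_s: 41.98
eef_pos: [0.4094, -0.3912, 0.1632]
eef_rot: [-0.0, 0.999, 0.049, -0.0]
wrist_force: [0.7, -0.6, 0.9]
opening: 1.0
```

```bash
python3 -c "
from loaf2 import *
r=wl2('w20',.4073,-.3916,rad=.05,tol=.004,vt=.2)
for c,a in r: go(c[0],c[1],.043,a)
"
```

```text
top centre [ 0.4083 -0.3924] rect [ 0.4083 -0.3928] [0.0382 0.0671] PCA size [0.0389 0.0669] axis 0.099 z 0.0519 px (240, 192, 80, 44)
t=42.02 shift cm [-0.14  0.08 12.06] psi now 0.098 yaw(tool) -0.001 q1 -0.97 q6 -1.07 z-tilt [ 0.0001 -0.0002] open 1.001 F [ 0.3 -0.4  0.2]
```

View pics/w20.png

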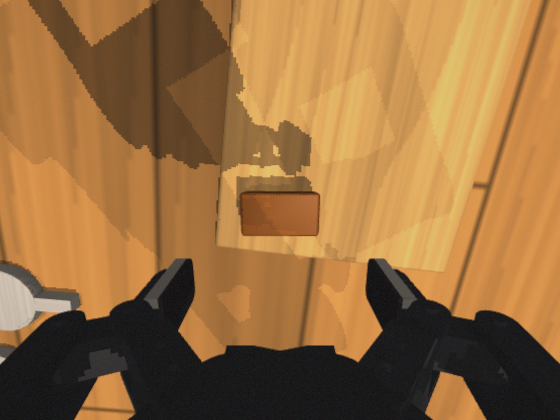

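Request:
{"op": "servo_tool", "data": {
  "increments": "-0.1 0.08 5 0 1;0 0 4 0 1;0 0 2.9 0 1;0 0 0 0 1;0 0 0 0 1;0 0 0 0 0;0 0 0 0 0;0 0 0 0 0;0 0 0 0 0"
}}

```text
time_s: 43.15
eef_pos: [0.4095, -0.3937, 0.0467]
eef_rot: [0.002, 0.999, 0.048, 0.001]
wrist_force: [-0.2, 0.8, 7.6]
opening: 0.778
```

Request:
{"op": "servo_tool", "data": {
  "increments": "0 0 -2 0 0;0 0 -5 0 0;0 0 -6 0 0;0 0 -6 0 0;0 0 0 0 0;0 0 0 0 0"
}}

```text
time_s: 43.9
eef_pos: [0.4083, -0.3918, 0.2349]
eef_rot: [0.0, 0.999, 0.048, 0.0]
wrist_force: [0.4, 0.4, -1.5]
opening: 0.779
```

```bash
python3 -c "
from loaf2 import *
place(.0003,0,.125,-.0006,-.0012,.22)
"
```

```text
C [0.5268 0.0375] tcp [0.5275 0.0364]
t=43.90 shift cm [ 15.93 -41.5    1.47] psi now 0.095 yaw(tool) -0.030 q1 -0.97 q6 -1.07 z-tilt [ 0.0003 -0.0005] open 0.779 F [ 0.4  0.4 -1.5]
```

Request:
{"op": "servo_tool", "data": {
  "increments": "1.7 -4.5 0 0 0;1.7 -4.6 0 0 0;1.8 -4.6 0 0 0;1.8 -4.6 0 0 0;1.8 -4.7 0 0 0;1.8 -4.7 0 0 0;1.8 -4.7 0 0 0;1.8 -4.6 0 0 0;1.7 -4.5 0 -0.03 0;0 0 1.5 0 0"
}}

```text
time_s: 45.15
eef_pos: [0.5272, 0.039, 0.2182]
eef_rot: [-0.0, 0.998, 0.065, -0.001]
wrist_force: [0.5, -0.8, -1.7]
opening: 0.778
```

Request:
{"op": "servo_tool", "data": {
  "increments": "0 0 0 0 0;0 0 0 0 0"
}}

```text
time_s: 45.4
eef_pos: [0.5268, 0.035, 0.2186]
eef_rot: [-0.0, 0.998, 0.062, -0.001]
wrist_force: [0.0, 0.7, -1.0]
opening: 0.78
```

```bash
python3 -c "
from loaf2 import *
inhand('w21')
for i in range(2):
  place(.0003,0,.125,-.0006,-.0012,.158)
  im,d,K,T=cam('wrist')
"
```

```text
235 rows 233 317 topz -0.0049 top y -0.0195..0.0184 mid -0.0006
258 rows 231 317 topz -0.0050 top y -0.0192..0.0187 mid -0.0002
280 rows 231 317 topz -0.0052 top y -0.0193..0.0191 mid -0.0001
302 rows 231 317 topz -0.0053 top y -0.0192..0.0190 mid -0.0001
325 rows 231 317 topz -0.0049 top y -0.0192..0.0186 mid -0.0003
x -0.0340..0.0324
C [0.5268 0.0375] tcp [0.5275 0.0364]
t=45.45 shift cm [ 0.06 -0.15  6.11] psi now 0.123 yaw(tool) -0.002 q1 -0.16 q6 -0.28 z-tilt [-0.0008 -0.0001] open 0.777 F [-0.7  0.2 -0.9]
C [0.5268 0.0375] tcp [0.5275 0.0364]
t=45.50 shift cm [ 0.03 -0.15  6.15] psi now 0.123 yaw(tool) -0.002 q1 -0.16 q6 -0.28 z-tilt [-0.     -0.0001] open 0.780 F [-0.1  0.6 -0.8]
```

View pics/w21.png

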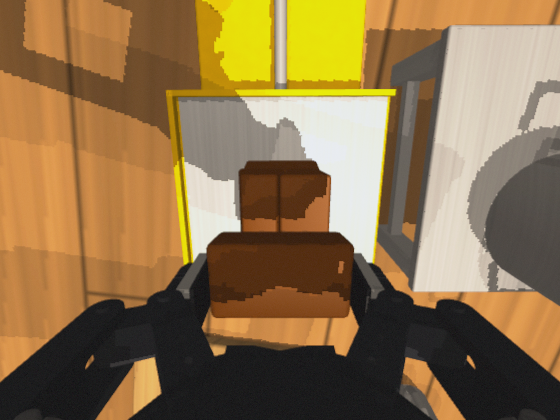

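Request:
{"op": "servo_tool", "data": {
  "increments": "0.04 -0.22 2.5 -0.002 0;0 0 2 0 0;0 0 1 0 0;0 0 0.3 0 0;0 0 0 0 0;0 0 0 0 0"
}}

```text
time_s: 46.3
eef_pos: [0.5281, 0.0381, 0.1622]
eef_rot: [0.0, 0.998, 0.063, 0.001]
wrist_force: [-0.4, 0.4, -1.8]
opening: 0.78
```

```bash
python3 -c "
from loaf2 import *
inhand('w22')
place(.0003,0,.125,-.0006,-.0002,.159)
"
```

```text
235 rows 231 345 topz -0.0053 top y -0.0196..0.0190 mid -0.0003
258 rows 231 346 topz -0.0053 top y -0.0194..0.0186 mid -0.0004
280 rows 231 350 topz -0.0051 top y -0.0191..0.0192 mid 0.0000
302 rows 231 346 topz -0.0051 top y -0.0196..0.0186 mid -0.0005
325 rows 231 345 topz -0.0047 top y -0.0193..0.0197 mid 0.0002
x -0.0338..0.0321
C [0.5268 0.0375] tcp [0.5274 0.0374]
t=46.35 shift cm [-0.08  0.06  0.32] psi now 0.127 yaw(tool) 0.002 q1 -0.15 q6 -0.28 z-tilt [ 0.0014 -0.0002] open 0.776 F [ 0.5 -0.7 -1.2]
```

Request:
{"op": "servo_tool", "data": {
  "increments": "-0.05 0.04 0.1 0 0;0 0 0.2 0 0;0 0 0.1 0 0;0 0 0 0 0"
}}

```text
time_s: 46.85
eef_pos: [0.5274, 0.0378, 0.1587]
eef_rot: [0.0, 0.998, 0.064, 0.0]
wrist_force: [-4.6, 0.5, 8.6]
opening: 0.778
```

Request:
{"op": "servo_tool", "data": {
  "increments": "0 0 -0.1 0 0;0 0 0 0 0;0 0 0 0 1;0 0 0 0 1;0 0 0 0 1;0 0 -3 0 1;0 0 -5 0 1;0 0 -3 0 1;0 0 0 0 1;0 0 0 0 1"
}}

```text
time_s: 48.1
eef_pos: [0.5266, 0.0378, 0.2673]
eef_rot: [-0.0, 0.998, 0.063, -0.001]
wrist_force: [-0.7, -0.6, -1.4]
opening: 0.998
```

```bash
python3 -c "
from loaf2 import *
r=wl2('w23',*DC,.164,.06,vt=.3,tol=.004)
for c,a in r: print(dk(c),a-DY)
go(.436,.266,.26,.125)
im,d,K,T=cam('scene');cv2.imwrite('pics/sc1.png',cv2.resize(im[140:300,220:420,::-1],None,fx=3.5,fy=3.5))
P=pts(d,K,T)
im,d,K,T=cam('top');P=pts(d,K,T);z=P[...,2];save('top6',im)
m=np.zeros(z.shape,bool);m[245:280,165:205]=1;m&=(z>.14)&(z<.165)
r,w=rect(m,0.153,K,T);print('handle',r)
"
```

```text
top centre [0.5265 0.0387] rect [0.5265 0.0383] [0.0378 0.0658] PCA size [0.0384 0.0655] axis 0.125 z 0.1639 px (241, 192, 81, 45)
(np.float64(0.0002), np.float64(0.0012)) -0.0001889011073776814
t=48.15 shift cm [ -6.07 -23.77   0.71] psi now 0.127 yaw(tool) 0.002 q1 -0.15 q6 -0.28 z-tilt [-0.0026  0.0004] open 1.000 F [-0.8  0.6 -0.3]
handle ((0.43604937195777893, 0.26478561758995056), (0.02322426810860634, 0.026032429188489914), 1.2524669170379639)
```

View pics/w23.png

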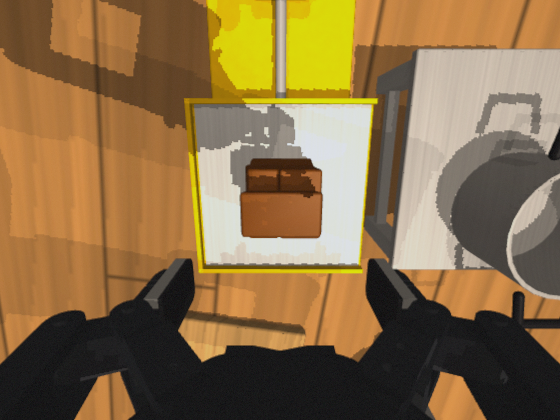

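View pics/sc1.png

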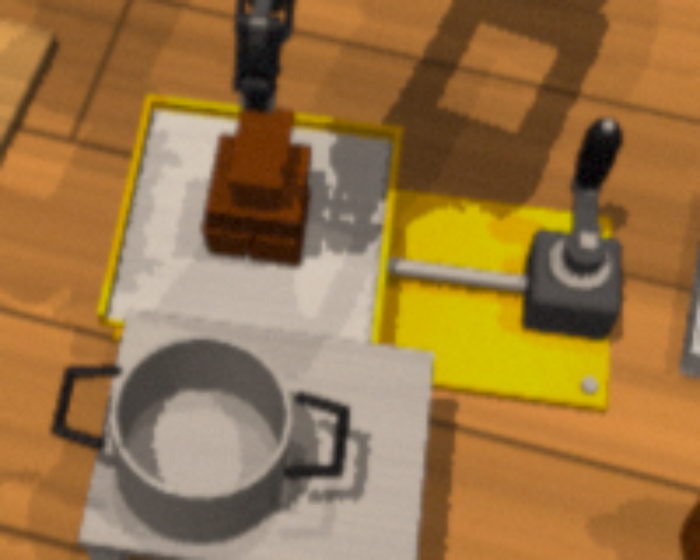

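```bash
python3 -c "
from loaf2 import *
for n in ('w23','w15','w19','w10'):
  f=np.load('pics/%s.npz'%n);P=pts(f['d'],f['K'],f['T'])
  z=P[...,2];X,Y=P[...,0]-DC[0],P[...,1]-DC[1];a=X*ux[0]+Y*ux[1];b=X*uy[0]+Y*uy[1]
  dkm=(abs(a)<.09)&(abs(b)<.09)&(abs(z-.062)<.006);l=(a>.12)&(a<.27)&(abs(b)<.1)&(z>.1)&(z<.13)
  print(n,np.median(z[dkm]),np.median(z[l]),l.sum(),z[l].std())
for n in ('top6','top0','scene0'):
  pass
f=np.load('pics/scene0.npz');P=pts(f['d'],f['K'],f['T']);z=P[...,2];X,Y=P[...,0]-DC[0],P[...,1]-DC[1];a=X*ux[0]+Y*ux[1];b=X*uy[0]+Y*uy[1]
dkm=(abs(a)<.08)&(abs(b)<.08)&(abs(z-.062)<.01);l=(a>.13)&(a<.27)&(abs(b)<.08)&(z>.1)&(z<.13);print(np.median(z[dkm]),np.median(z[l]))
f=np.load('pics/top0.npz');P=pts(f['d'],f['K'],f['T']);z=P[...,2];X,Y=P[...,0]-DC[0],P[...,1]-DC[1];a=X*ux[0]+Y*ux[1];b=X*uy[0]+Y*uy[1]
dkm=(abs(a)<.08)&(abs(b)<.08)&(abs(z-.062)<.01);l=(a>.13)&(a<.27)&(abs(b)<.08)&(z>.1)&(z<.13);print(np.median(z[dkm]),np.median(z[l]))
"
```

```text
w23 0.06203862494197954 0.11560162477774116 19489 0.002798115436755687
w15 0.06207990973666011 0.11538535046644657 943 0.0005939580412338327
w19 0.06208108960981501 0.11543841242075378 6101 0.0006022582280895914
w10 0.06207602018808331 0.1155008831738906 23040 0.002442941111688077
0.06061706248181914 0.1165311420593596
0.06317576350233556 0.1177498195846276
```

Request:
{"op": "servo_tool", "data": {
  "increments": "0 -4.8 0 0 1;-1 -4.8 0 0 1;-1.5 -4.8 0 0 1;-1.5 -4.7 0 0 1;-2 -4.7 0 0 1;0 0 2 0 1;0 0 0 0 1;0 0 0 0 1"
}}

```text
time_s: 49.25
eef_pos: [0.4377, 0.2658, 0.2483]
eef_rot: [0.0, 0.998, 0.063, -0.0]
wrist_force: [-0.3, 0.8, 1.0]
opening: 0.998
```

```bash
python3 -c "
from loaf2 import *
im,d,K,T=cam('wrist');save('w24',im);np.savez('pics/w24.npz',im=im,d=d,K=K,T=T)
P=pts(d,K,T);z=P[...,2]
m=(z>.145)&(z<.158)&(abs(P[...,0]-.436)<.03)&(abs(P[...,1]-.265)<.03)
r,w=rect(m,.153,K,T);print('handle',r)
go(.436,.2655,.131,.125)
"
```

```text
handle ((0.4361637532711029, 0.2691373825073242), (0.023072319105267525, 0.024007674306631088), 7.21174430847168)
t=49.30 shift cm [-0.21  0.   11.77] psi now 0.126 yaw(tool) 0.001 q1 0.31 q6 0.19 z-tilt [0.0002 0.    ] open 0.999 F [-0.  -0.3 -0.2]
```

View pics/w24.png

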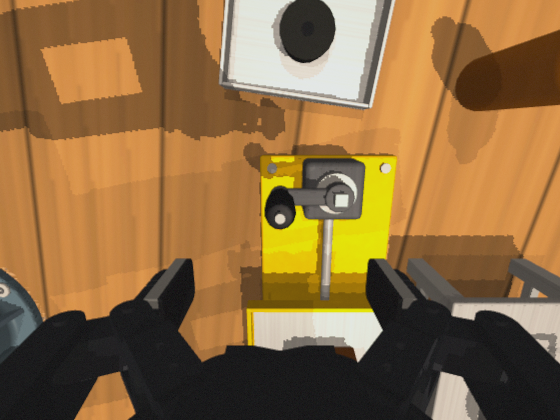

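Request:
{"op": "servo_tool", "data": {
  "increments": "-0.1 -0.24 0 0 0.6;0 0 3 0 0.6;0 0 4 0 0.6;0 0 3 0 0.6;0 0 1.7 0 0.6;0 0 0 0 0.6;0 0 0 0 0;0 0 0 0 0;0 0 0 0 0;0 0 0 0 0"
}}

```text
time_s: 50.55
eef_pos: [0.4371, 0.2688, 0.133]
eef_rot: [-0.0, 0.998, 0.064, 0.001]
wrist_force: [-1.1, -1.4, 6.5]
opening: 0.29
```

```bash
python3 -c "
from loaf2 import *
C=DC+.24*uy
o=ctrl.get_obs();print(o['eef_pos'],C,(o['eef_pos'][:2]-C)@ux,(o['eef_pos'][:2]-C)@uy)
go(*(C-.06*ux),.131,.125)
ctrl.camera('top')
go(*(C-.06*ux),.131,.125)
"
```

```text
[0.43706338 0.2688346  0.13297672] [0.49657806 0.27562744] -0.05989722267311631 0.0006801414313719788
t=50.55 shift cm [-0.01  0.07  0.2 ] psi now 0.127 yaw(tool) 0.002 q1 0.32 q6 0.19 z-tilt [0.0024 0.0007] open 0.290 F [-1.1 -1.4  6.5]
t=50.60 shift cm [-0.01  0.07  0.2 ] psi now 0.127 yaw(tool) 0.002 q1 0.32 q6 0.19 z-tilt [0.0024 0.0008] open 0.290 F [-1.3 -1.2  7.7]
```

Request:
{"op": "servo_tool", "data": {
  "increments": "0.36 -2.05 -0.2 0 0;1.04 -1.81 0 0 0;1.6 -1.34 0 0 0;1.96 -0.71 0 0 0;0 0 0 0 0"
}}

```text
time_s: 51.22
eef_pos: [0.4788, 0.3336, 0.1332]
eef_rot: [-0.0, 0.998, 0.063, 0.001]
wrist_force: [2.4, -0.3, -3.3]
opening: 0.289
```

```bash
cat >> loaf2.py <<'E'
def ck(tgt=None):
    C=DC+.24*uy;o=ctrl.get_obs();v=o['eef_pos'][:2]-C;a,b=v@ux,v@uy
    print('t %.2f r %.4f phi %.1f deg  tool X %.2f Y %.2f cm z %.4f'%(o['time_s'],np.hypot(a,b),np.degrees(np.arctan2(b,-a))%360,a*100,-b*100,o['eef_pos'][2]))
    if tgt is not None: go(*(C-.06*np.cos(np.radians(tgt))*ux+.06*np.sin(np.radians(tgt))*uy),.131,.125)
E
python3 -c "
from loaf2 import *
ck(80)"
```

```text
t 51.23 r 0.0607 phi 80.1 deg  tool X -1.04 Y -5.98 cm z 0.1332
t=51.23 shift cm [-0.    0.07  0.22] psi now 0.127 yaw(tool) 0.002 q1 0.41 q6 0.28 z-tilt [0.0011 0.0003] open 0.289 F [ 2.4 -0.3 -3.3]
```

Tracks the circle well. Continue.

Request:
{"op": "servo_tool", "data": {
  "increments": "2.08 0 0.1 0 0;1.96 0.71 0 0 0;1.6 1.34 0 0 0;1.04 1.81 0 0 0;0.36 2.05 0 0 0;-0.36 2.05 0 0 0;-1.04 1.81 0 0 0;-1.6 1.34 0 0 0;-1.96 0.71 0 0 0;-2.08 0 0 0 0"
}}

```text
time_s: 52.48
eef_pos: [0.4929, 0.216, 0.133]
eef_rot: [-0.001, 0.998, 0.063, 0.002]
wrist_force: [4.4, 14.1, -2.3]
opening: 0.292
```

```bash
python3 -c "
from loaf2 import *
ck(280)"
```

```text
t 52.48 r 0.0598 phi 280.7 deg  tool X -1.11 Y 5.87 cm z 0.1330
t=52.48 shift cm [0.07 0.03 0.2 ] psi now 0.126 yaw(tool) 0.001 q1 0.19 q6 0.06 z-tilt [0.0029 0.0024] open 0.292 F [ 4.4 14.1 -2.3]
```

Request:
{"op": "servo_tool", "data": {
  "increments": "-1.96 -0.95 0 0 0;-1.6 -1.34 0 0 0;-1.04 -1.81 0 0 0;-0.36 -2.05 0 0 0;0.36 -2.05 0 0 0;1.04 -1.81 0 0 0;1.6 -1.34 0 0 0;1.96 -0.71 0 0 0;2.08 0 0 0 0;1.96 0.71 0 0 0"
}}

```text
time_s: 53.72
eef_pos: [0.5178, 0.333, 0.1328]
eef_rot: [0.001, 0.998, 0.064, -0.001]
wrist_force: [-6.8, -7.0, 9.8]
opening: 0.286
```

```bash
python3 -c "
from loaf2 import *
ck(120)"
```

```text
t 53.73 r 0.0611 phi 117.5 deg  tool X 2.82 Y -5.43 cm z 0.1328
t=53.73 shift cm [0.18 0.23 0.18] psi now 0.128 yaw(tool) 0.003 q1 0.38 q6 0.25 z-tilt [-0.0025 -0.0021] open 0.286 F [-6.8 -7.   9.8]
```

Request:
{"op": "servo_tool", "data": {
  "increments": "1.6 1.5 0 0 0;1.04 1.81 0 0 0;0.36 2.05 0 0 0;-0.36 2.05 0 0 0;-1.04 1.81 0 0 0;-1.6 1.34 0 0 0;-1.96 0.5 0 0 0;-2.08 0 0 0 0;-1.96 -0.71 0 0 0;-1.6 -1.34 0 0 0"
}}

```text
time_s: 54.98
eef_pos: [0.4547, 0.2332, 0.1331]
eef_rot: [0.001, 0.998, 0.063, 0.001]
wrist_force: [6.6, 2.9, 0.9]
opening: 0.289
```

```bash
python3 -c "
from loaf2 import *
ck(320)"
```

```text
t 54.98 r 0.0596 phi 321.8 deg  tool X -4.69 Y 3.68 cm z 0.1331
t=54.98 shift cm [0.09 0.17 0.21] psi now 0.126 yaw(tool) 0.001 q1 0.24 q6 0.12 z-tilt [ 0.0022 -0.0017] open 0.289 F [6.6 2.9 0.9]
```

Request:
{"op": "servo_tool", "data": {
  "increments": "-0.95 -1.81 0 0 0;-0.36 -2.05 0 0 0;0.36 -2.05 0 0 0;1.04 -1.81 0 0 0;1.6 -1.34 0 0 0;1.96 -0.65 0 0 0;2.08 0 0 0 0;1.96 0.71 0 0 0;1.6 1.34 0 0 0;1.04 1.81 0 0 0"
}}

```text
time_s: 56.22
eef_pos: [0.5492, 0.3058, 0.1329]
eef_rot: [-0.0, 0.998, 0.064, -0.001]
wrist_force: [-6.3, 1.0, 7.9]
opening: 0.286
```

```bash
python3 -c "
from loaf2 import *
ck(160)"
```

```text
t 56.23 r 0.0606 phi 157.3 deg  tool X 5.59 Y -2.34 cm z 0.1329
t=56.23 shift cm [0.04 0.29 0.19] psi now 0.128 yaw(tool) 0.003 q1 0.32 q6 0.19 z-tilt [-0.0014  0.0004] open 0.286 F [-6.3  1.   7.9]
```

Request:
{"op": "servo_tool", "data": {
  "increments": "0.36 2.1 0 0 0;-0.36 2.05 0 0 0;-1.04 1.81 0 0 0;-1.6 1.34 0 0 0;-1.96 0.65 0 0 0;-2.08 0 0 0 0;-1.96 -0.71 0 0 0;-1.6 -1.34 0 0 0;-1.04 -1.81 0 0 0;-0.36 -2.05 0 0 0"
}}

```text
time_s: 57.48
eef_pos: [0.4368, 0.2698, 0.1331]
eef_rot: [0.001, 0.998, 0.063, 0.001]
wrist_force: [9.2, -2.6, -0.2]
opening: 0.289
```

```bash
python3 -c "
from loaf2 import *
ck(0)"
```

```text
t 57.48 r 0.0601 phi 1.6 deg  tool X -6.01 Y -0.17 cm z 0.1331
t=57.48 shift cm [0.01 0.17 0.21] psi now 0.127 yaw(tool) 0.002 q1 0.32 q6 0.20 z-tilt [ 0.002  -0.0019] open 0.289 F [ 9.2 -2.6 -0.2]
```

Request:
{"op": "servo_tool", "data": {
  "increments": "0.4 -2 0 0 0;1.04 -1.81 0 0 0;1.6 -1.34 0 0 0;1.96 -0.71 0 0 0;2.08 0 0 0 0;1.96 0.71 0 0 0;1.6 1.34 0 0 0;1.04 1.81 0 0 0;0 0 0 0 0;0 0 0 0 0"
}}

```text
time_s: 58.72
eef_pos: [0.5501, 0.3039, 0.133]
eef_rot: [0.001, 0.998, 0.063, -0.0]
wrist_force: [0.7, -2.4, 7.8]
opening: 0.284
```

```bash
cat >> loaf2.py <<'E'
def lv(n,c='wrist'):
  im,d,K,T=cam(c);save(n,im);P=pts(d,K,T)
  z=P[...,2];X,Y=P[...,0]-DC[0],P[...,1]-DC[1];a=X*ux[0]+Y*ux[1];b=X*uy[0]+Y*uy[1]
  dm=(abs(a)<.09)&(abs(b)<.09)&(np.hypot(a,b)>.06)&(z>.09)&(z<.123);l=(a>.13)&(a<.27)&(abs(b)<.1)&(z>.1)&(z<.13)
  print(c,'deck',np.median(z[dm]),dm.sum(),'landing',np.median(z[l]),l.sum())
  return im
E
python3 -c "
from loaf2 import *
ck(160);lv('w25');im=lv('sc2','scene');lv('top7','top')
ck(160)
cv2.imwrite('pics/sc2c.png',cv2.resize(im[100:300,200:440,::-1],None,fx=3,fy=3))
"
```

```text
t 58.73 r 0.0606 phi 159.3 deg  tool X 5.67 Y -2.14 cm z 0.1330
t=58.73 shift cm [-0.03  0.08  0.2 ] psi now 0.126 yaw(tool) 0.001 q1 0.32 q6 0.19 z-tilt [ 0.     -0.0017] open 0.284 F [ 0.7 -2.4  7.8]
wrist deck nan 0 landing nan 0
scene deck 0.1124033448154188 2458 landing 0.1156991158636122 2714
top deck 0.11476185696795493 3473 landing 0.1176250155791243 2970
t 58.88 r 0.0605 phi 159.1 deg  tool X 5.66 Y -2.16 cm z 0.1330
t=58.88 shift cm [-0.02  0.1   0.2 ] psi now 0.127 yaw(tool) 0.002 q1 0.32 q6 0.19 z-tilt [-0.     -0.0018] open 0.287 F [ 0.  -1.8  7.4]
  return _methods._mean(a, axis=axis, dtype=dtype,
  ret = ret.dtype.type(ret / rcount)
```

View pics/sc2c.png

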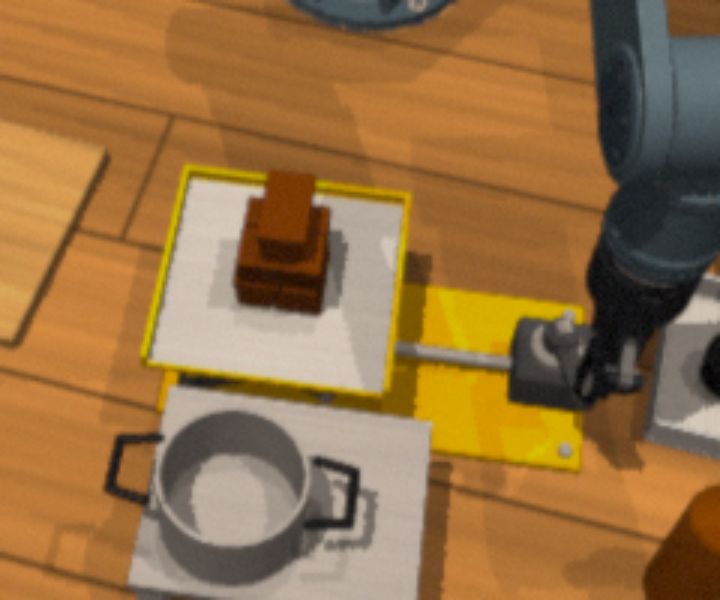

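View pics/w25.png

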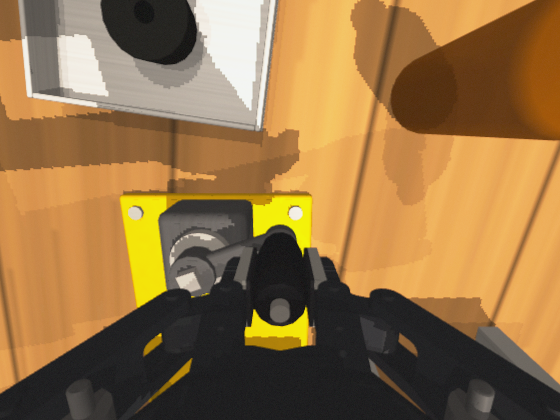

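Request:
{"op": "servo_tool", "data": {
  "increments": "0.36 2.05 0 0 0;-0.36 2.05 0 0 0;0 0 0 0 0;0 0 0 0 0"
}}

```text
time_s: 59.38
eef_pos: [0.5552, 0.2631, 0.133]
eef_rot: [0.001, 0.998, 0.063, 0.0]
wrist_force: [0.7, -1.6, 7.8]
opening: 0.283
```

```bash
python3 -c "
from loaf2 import *
ck(200);lv('sc3','scene');lv('top8','top')
"
```

```text
t 59.38 r 0.0600 phi 199.2 deg  tool X 5.66 Y 1.97 cm z 0.1330
t=59.38 shift cm [-0.02  0.08  0.2 ] psi now 0.126 yaw(tool) 0.001 q1 0.25 q6 0.12 z-tilt [ 0.0001 -0.0018] open 0.283 F [ 0.7 -1.6  7.8]
scene deck 0.11396542886875627 2469 landing 0.11568322055015223 2707
top deck 0.11636814228232506 3482 landing 0.11772548950045092 2968
```

Request:
{"op": "servo_tool", "data": {
  "increments": "0 0 0 0 0.6;0 0 0 0 0.6;0 0 -4 0 0.6;0 0 -5 0 0.6;0 0 -6 0 0.6;0 3 -3 0 1;0 4 0 0 1;0 5 0 0 1;0 0 0 0 1;0 0 0 0 1"
}}

```text
time_s: 60.72
eef_pos: [0.57, 0.146, 0.3117]
eef_rot: [-0.0, 0.998, 0.063, -0.001]
wrist_force: [0.1, -0.4, 0.2]
opening: 1.001
```

```bash
python3 -c "
from loaf2 import *
lv('w26');lv('w27')
o=ctrl.get_obs();print(o['eef_pos'],o['wrist_force'])
"
```

```text
wrist deck 0.11537454157894256 9183 landing 0.11554651913145467 9484
wrist deck 0.11540764532427988 9181 landing 0.11557939098140602 9433
[0.57006968 0.14686138 0.31197329] [ 0.97253516  1.10979234 -0.23084631]
```

View pics/w26.png

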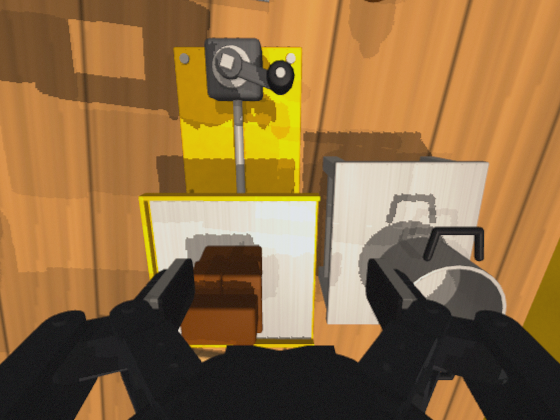

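Request:
{"op": "servo_tool", "data": {
  "increments": "0 -5 -3 0 1;0 -5 0 0 1;0 -5 0 0 1;0 -5 0 0 1;0 0 0 0 1;0 0 0 0 1"
}}

```text
time_s: 61.58
eef_pos: [0.5445, 0.345, 0.3419]
eef_rot: [0.0, 0.998, 0.064, -0.0]
wrist_force: [0.7, 0.0, -0.1]
opening: 0.999
```

```bash
python3 -c "
from loaf2 import *
im=lv('sc4','scene');im2,d,K,T=cam('top');save('top9',im2)
for z0 in (.1494,.1834,.2174):
  r=tops(im2,d,K,T,*DC,z0,.06,tol=.006,vt=.3)
  for c,a in r: print(z0,dk(c),a-DY)
cv2.imwrite('pics/sc4c.png',np.hstack([cv2.resize(im[110:260,220:400,::-1],(480,400)),cv2.resize(im2[185:285,225:325,::-1],(320,400))[:, :320]]))
print(ctrl.get_obs()['time_s'],ctrl.get_obs()['eef_pos'])
"
```

```text
scene deck 0.11395168298218261 2468 landing 0.11566580246999886 2698
top centre [0.5248 0.0382] rect [0.5252 0.0381] [0.0385 0.0668] PCA size [0.0383 0.0662] axis 0.124 z 0.2182 px (271, 209, 19, 30)
0.2174 (np.float64(-0.0016), np.float64(0.0009)) -0.0011799846950597548
61.675 [0.54519784 0.34374274 0.34226436]
```

View pics/sc4c.png

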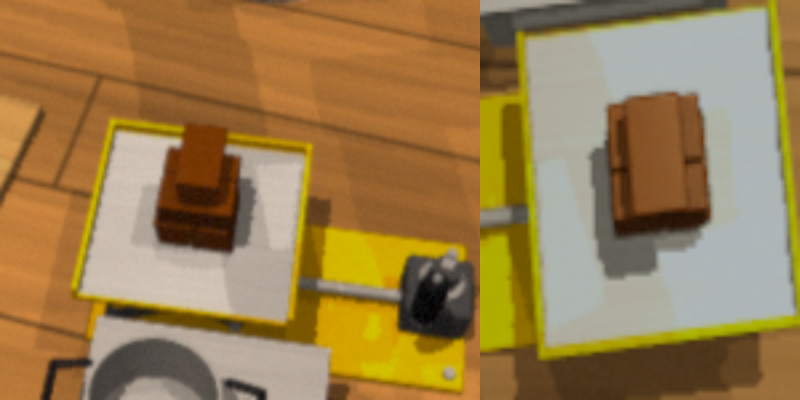

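View pics/top9.png

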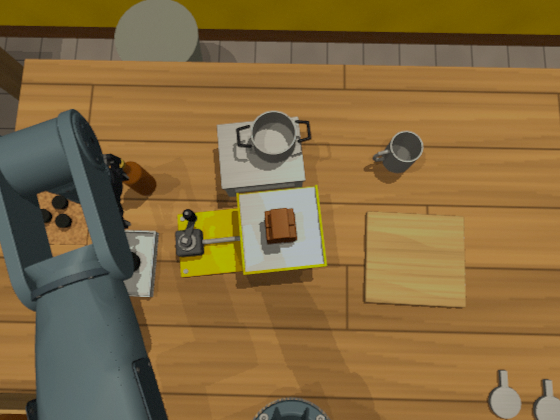

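```bash
python3 -c "
from h import *
print(ctrl.hand_in())"
```

```text
the job is handed in; nothing more can be done
None
```

The job is finished and handed in at about 62 s of the 210 s allowed.

**Bung:** I put it in the parts tray, where it stood upright in the overhead pictures. In the last one the arm covers part of the tray, but the bung's edge still shows there.

**Stack:** Five loaves were present. With the deck fully down I placed:
- two crossed pairs, each with one loaf broad face down beside one upside down, and a gap of about 1 to 1.5 mm by eye;
- the odd loaf, upside down, square across the top.

At placing, each layer sat within about 1.5 mm of the deck centre and was square to the deck.

**Lift:** I cranked about 3.55 turns.
- **Level check:** the wrist camera, from above both surfaces, read 115.4 mm for the deck and 115.6 mm for the landing shelf, so they are level within about 0.2 mm.
- **Disagreement:** the fixed scene and top cameras read the deck 1.7 mm and 1.4 mm below the shelf. Their depths were already off by 1 to 1.5 mm with the deck down, so I trusted the wrist camera.

**Last check:** The stack was still standing in the middle of the raised deck, with its top at about 218 mm against 217 mm expected. The top camera put the top loaf 1.6 mm off the deck centre. The bottle, pot and jug were not touched, the board was empty, and the arm was clear of everything. I saw no grip slip and no object knocked aside during the run.

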